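# Balance a chocolate shard on its seated peak

### The job

Build the two-piece chocolate display: slide the round-footed peak across the wooden board, without lifting it off the board, until it drops into the round recess and sits flat there. Then balance the long chocolate shard level on top of the peak so that it rests on the peak alone; its heavy filling has settled somewhere along its length, so feel for its balance point. Leave the dish, drum, spread jar and tongs where they are.

Things in the scene. Friction and masses are not known exactly. Their poses are not given: they have to be found in the camera images.
- board: Flat wooden display board fixed to the counter, 170 mm (its x) by 270 mm (its y), 18 mm thick; origin at the centre of its underside, z up.
- board_hole0 (a point): Centre of the mouth of the round recess in the board's top face (at 65 mm along the board's -y from its middle). The recess is 104 mm across and 6 mm deep, with a flat floor.
- peak: Dark chocolate peak, 0.35 to 0.7 kg, standing on the board 70 to 150 mm from the recess. Round foot 96 mm across, 14 mm high, upright sides; above it faceted slopes at about 38 degrees. Foot and slopes cannot be gripped: push the foot, e.g. with two spread finger tips. Origin at the centre of its underside, z up; home, this lies 6 mm below the board's top face.
- shard: Dark chocolate shard lying on the counter: 172 mm long (its x), 42 wide (its y), about 35 high (its z, uneven on top), 0.42 kg. Flat underside 150 by 36 mm. Long sides flat, upright and parallel from 8 to 25 mm above the underside, over x = -79 to +79 mm: grip there from above, across the width. Origin at the centre of the underside.
- dish: Bystander: small glazed dish with chocolate squares, 67 mm across, 15 mm high, beyond the board. Origin at the centre of the underside.
- drum: Bystander: round drum-shaped tin, 73 mm across, 44 mm high, beyond the board. Origin at the centre of the underside.
- spread_jar: Bystander: glass jar with black lid, 62 mm across, 78 mm high, left of the shard. Origin at the centre of the underside.
- tongs: Bystander: steel tongs, 175 mm long (their x), 26 mm wide, 12 mm high, near the front edge of the counter. Origin at the centre of the underside.
- peak_crest (a point): Middle of the peak's flat level crest, about 16 by 16 mm, 42 mm above its underside, over the middle of the foot (36 mm above the board's top face once the peak is home).
- shard_mid (a point): Middle of the shard, 16 mm above its underside; axes as the shard's. Its unseen filling makes it unevenly heavy: the balance point lies on the shard's x axis, anywhere from 42 mm on one side of this point to 42 mm on the other. It does not shift during handling.
Not all that is in view belongs to the job. What is shaped like the peak but purple is not meant.

How it is judged:
By the outcome, as a careful person would: the job done as asked, in the order asked, and still so for the second after the job is handed in, with the robot touching nothing.
It also fails if it takes over 61 s, if anything falls off the work surface, if the arm or the gripper's body presses on something with over 40 N, if the wrist force passes 120 N, or if a joint passes its speed limit or range.

### The arm

A 6-joint arm with a two-finger parallel gripper is mounted at the origin on a cart in front of the work surface, level with it; the furniture and walls round the work are solid. World frame = base frame: x ahead of the robot, y to its left, z up, the work surface at z = 0. Lengths are in m, angles in rad, forces in N, time in s.
With the tool pointing down it reaches from about 0.35 to 0.775 m from the base axis. Payload 7.3 kg.
Tool frame: the origin (TCP) lies on the centre line of the jaws, within the pads' length; the fingertips stand 14 mm ahead of it and the grasp point (between the pads) lies 5 mm behind it; z points along the fingers, y is the direction in which the jaws open and shut (so a half turn about z gives the same grasp; the last joint's range is limited). The gripper opens to 92 mm and grips with 3 to 60 N. Pads are 19 mm wide; open, the fingers measure 130 mm over their backs; the gripper's body (75 mm by 190 mm) begins 47 mm behind the grasp point.
Start: joints at [-1.393, 0.342, 1.524, -0, 1.275, -0.146], TCP at [0.167, -0.498, 0.241] pointing down, gripper open.
Joint ranges: [-2.53, 2.53], [-0.77, 2.02], [0.04, 2.7], [-1, 4.14], [0.28, 2.66], [-3.11, 3.11]. Speed limits (rad/s): [2.57, 2.57, 3.14, 3.14, 3.14, 3.14].

### API

Orientations are given as [roll, pitch, yaw] about the fixed x, y, z axes, in that order (R = Rz(yaw) Ry(pitch) Rx(roll)).
In Python, from cell import telemetry, cams, robot gives the robot as it stands.
- The arm moves only by the tool servo_tool, never from a script. Its argument "targets" is text: rows parted by semicolons, each of 4 numbers parted by spaces: the shift along the tool's x, y, z in mm, then the turn about the tool's z in rad. In form: x y z yaw; .... A call has 1 to 20 rows; each row shifts and turns the pose as measured when the row begins, along the tool's axes as they then stand; what a row does not reach is not made up. A row lasts 1/8 s, in which the tool goes at most 62.5 mm and 10.7 degrees, less where a joint would pass 70% of its speed; a pose out of reach is approached as far as the arm can. A call with a gripper value outside its range is refused whole. "hand" is the opening, from 0 (shut) to 1 (fully open), set as the call begins (left out, the last holds). The fingers move at their own pace and stop on an object; "squeeze" is the grip in N (left out, the last holds). Time passes only in rows, so rows that do not move let the fingers close. It gives the time, the measured TCP pose, the force and the opening at its end, in the units of the state.
- telemetry.observe(): the state, without advancing time (a new reading comes with each control period).
- cams.read_camera(name): name is "side" or "top" or "wrist"; returns a dict with "color" (480x640x3 uint8, red, green, blue), "K" (3x3 intrinsics, pixels), "R" (3x3) and "t" (3): a world point X has camera coordinates R X + t. Camera axes: x right, y down, z forward; pixel columns grow to the right and rows downward; lengths in m; the calibration is good to about 2 mm. A picture is of the moment at which its call begins. There is no depth.
- robot.hand_in(): hands the job in, once; it reports no verdict.
Trained networks look in a picture, given as the dict that the camera call returned (one of the last four; its "shot" number tells which), for a name from the list of things; names that differ only in an ending like _2 or _b are one class to them, and where a whole thing is asked for, a point or a joint stands for the part that bears it (a point fixed in the world has none). Each returns a list of dicts, best first, with "score" (0 to 1); they miss things now and then, are a little off and sometimes report something else, mostly with a low value. They report only what shows in the picture. A call takes as long as a camera call. They do not tell look-alikes from the thing itself.
- cams.cut_out(picture, query): "region" (480x640 bool, what is visible of it) and "extent" ([centre column, centre row, width, height] in pixels, round what is visible of it).
The state is a dict: "time": time; "qpos": joint angles; "qvel": joint speeds; "joint_efforts": joint torques, N m; "tool_pos": TCP position; "tool_rot": TCP orientation; "contact_force": force on the tool from outside, world axes, zero at the start; "torque": the same for the moment, N m; "opening": finger opening in m.
Only numpy, scipy, OpenCV 4.12 (cv2) and the standard library are available. Lean on these libraries where they do the work, as an engineer would, in place of code of your own. Each camera call takes 0.05 s, during which the arm holds its last target.

## Working session

There is one attempt and no reset: what is moved stays moved. The work goes in short steps, Python scripts to look and compute and a tool call to move; the robot and the scene stay as the last step left them, time stands still between calls to the robot, and variables do not carry over. Pictures are saved under pics/ and viewed, and the job is handed in when it is done.

Besides the shell and the picture viewer there is one more tool, called after ">>>" as a command line: name --argument value ..., lists and objects as JSON in quotes. servo_tool: Moves the arm, as the interface text tells. Its arguments: {"type":"object","properties":{"targets":{"type":"string"},"hand":{"type":"number"},"squeeze":{"type":"number"}},"required":["targets"]}

```bash
ls; mkdir -p pics
cat > h.py <<'E'
import numpy as np, cv2
from cell import telemetry, cams, robot
def snap(n,f=None):
    p=cams.read_camera(n)
    if f: cv2.imwrite('pics/'+f,cv2.cvtColor(p['color'],cv2.COLOR_RGB2BGR))
    return p
def ray(p,u,v,z):
    d=np.linalg.inv(p['K'])@np.array([u,v,1.]); R=np.array(p['R']);t=np.array(p['t'])
    c=-R.T@t; w=R.T@d; return c+w*(z-c[2])/w[2]
def proj(p,X):
    c=np.array(p['R'])@np.array(X)+np.array(p['t']); q=np.array(p['K'])@c; return q[:2]/q[2]
E
python3 - <<'E'
from h import *
print(telemetry.observe())
for n in ['top','side','wrist']:
    p=snap(n,n+'0.png'); print(n,p['K'].tolist(),(-p['R'].T@p['t']).round(3),p['R'].round(3).tolist())
    for q in ['board','peak','shard','dish','drum','spread_jar','tongs']:
        for r in cams.cut_out(p,q): print(q,round(r['score'],2),np.round(r['extent'],1), ray(p,r['extent'][0],r['extent'][1],0.02).round(3))
E
```

```text
pics
{'time': 0.0, 'qpos': array([-1.39298847e+00,  3.42703986e-01,  1.52503122e+00, -2.59116917e-05,
        1.27542186e+00, -1.45973099e-01]), 'qvel': array([ 0.00208142, -0.0005415 ,  0.0006058 ,  0.00034367,  0.00050045,
        0.00091346]), 'joint_efforts': array([-1.39203876e-03, -4.31246138e+01, -2.44225931e+01,  7.15543795e-02,
        5.57404803e-02, -1.14083439e-04]), 'tool_pos': array([ 0.16698607, -0.49731253,  0.24004973]), 'tool_rot': array([-3.14004128e+00, -2.03037208e-04,  3.23788362e-01]), 'contact_force': array([ 0.25952982, -0.33982646, -0.40687483]), 'torque': array([-0.04347628,  0.04007214,  0.01301528]), 'opening': 0.09192197264816332}
top [[447.0415935678193, 0.0, 318.56634163644867], [0.0, 447.0415935678193, 237.05305577954263], [0.0, 0.0, 1.0]] [0.448 0.114 1.231] [[0.012, -1.0, -0.012], [-0.996, -0.011, -0.093], [0.092, 0.013, -0.996]]
board 0.75 [415.4 251.3 109.2  75.4] [ 0.525 -0.133  0.02 ]
peak 0.72 [398.9 259.4  33.7  35.6] [ 0.502 -0.088  0.02 ]
peak 0.62 [323.8 244.6  33.6  37.5] [0.54  0.115 0.02 ]
shard 0.87 [266.6 272.9  37.5  61.7] [0.461 0.26
[... 673 characters left out ...]
19 -0.113  0.02 ]
peak 0.69 [337.6 199.   28.8  32. ] [ 0.698 -0.042  0.02 ]
peak 0.56 [394.5 233.8  42.7  29.8] [ 0.513 -0.09   0.02 ]
shard 0.96 [287.1 313.2  29.5  64. ] [0.452 0.269 0.02 ]
dish 0.82 [379.9 182.6  25.4  13.5] [ 0.688 -0.179  0.02 ]
drum 0.64 [334.4 196.4  29.   33.5] [ 0.711 -0.041  0.02 ]
spread_jar 0.69 [210.3 366.4  29.4  39.8] [0.424 0.475 0.02 ]
tongs 0.87 [369.9 306.8  43.1  53.4] [0.364 0.101 0.02 ]
tongs 0.63 [288.9 313.1  29.6  64. ] [0.45  0.265 0.02 ]
wrist [[379.66307454753905, 0.0, 318.5515162389085], [0.0, 379.66307454753905, 235.55221948467977], [0.0, 0.0, 1.0]] [ 0.243 -0.473  0.385] [[0.318, -0.948, 0.0], [-0.907, -0.304, 0.292], [-0.277, -0.093, -0.956]]
```

View pics/top0.png

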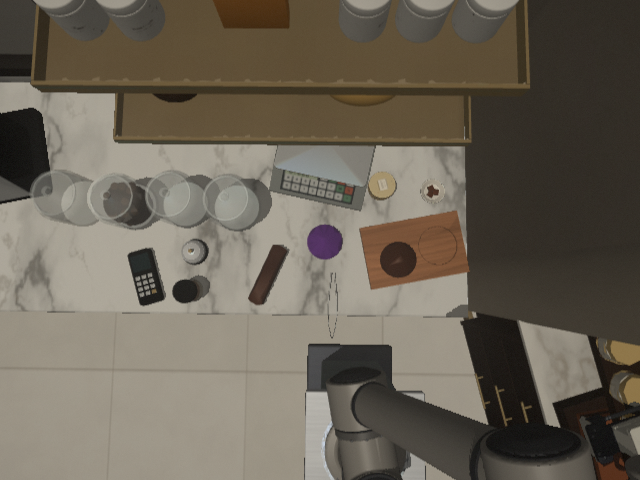

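View pics/side0.png

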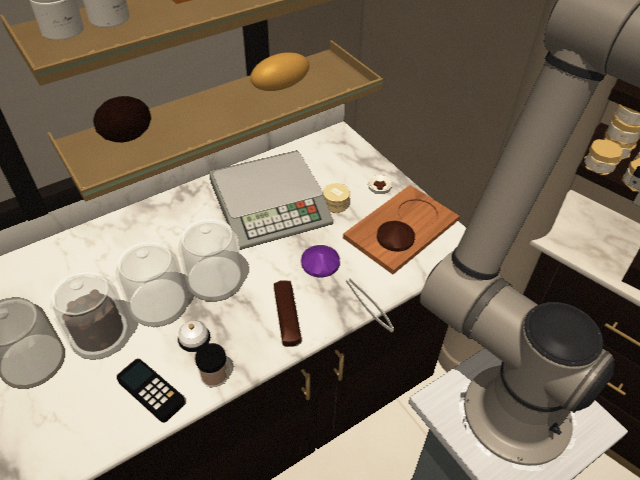

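```bash
cat > m.py <<'E'
from h import *
ps=[snap('top'),snap('side')]
from scipy.optimize import least_squares
for p,n in zip(ps,'ts'):
    b=[r for r in cams.cut_out(p,'board')][0]
    m=b['region'].astype(np.uint8)
    cs,_=cv2.findContours(m,cv2.RETR_EXTERNAL,cv2.CHAIN_APPROX_NONE); c=max(cs,key=cv2.contourArea)
    # contour to world at z=.018
    W=np.array([ray(p,u,v,0.018)[:2] for u,v in c[:,0]],np.float32)
    r=cv2.minAreaRect(W*1000); print(n,'board rect',r)
    for q in ['peak','shard']:
        for r in cams.cut_out(p,q):
            if r['score']<.3: continue
            m=r['region'].astype(np.uint8)
            cs,_=cv2.findContours(m,cv2.RETR_EXTERNAL,cv2.CHAIN_APPROX_NONE); c=max(cs,key=cv2.contourArea)
            W=np.array([ray(p,u,v,.025)[:2] for u,v in c[:,0]],np.float32)*1000
            print(n,q,r['score'],np.round(r['extent']),'circ',cv2.minEnclosingCircle(W),'rect',cv2.minAreaRect(W))
    im=cv2.cvtColor(p['color'],cv2.COLOR_RGB2BGR)
    o=(340,180) if n=='t' else (310,160)
    cr=cv2.resize(im[o[1]:o[1]+130,o[0]:o[0]+160],None,fx=5,fy=5,interpolation=cv2.INTER_CUBIC)
    cv2.imwrite(f'pics/crop{n}1.png',cr[:600,:800])
E
python3 m.py
```

```text
t board rect ((528.7152099609375, -129.2782440185547), (170.8064422607422, 274.4312744140625), 10.999151229858398)
t peak 0.86 [399. 260.  38.  36.] circ ((500.93963623046875, -84.54773712158203), 48.37303161621094) rect ((500.4120788574219, -85.0054931640625), (94.28466796875, 92.00582885742188), 45.320884704589844)
t peak 0.82 [323. 244.  38.  42.] circ ((546.2058715820312, 115.21028137207031), 48.36051940917969) rect ((548.1350708007812, 114.63654327392578), (93.94091796875, 90.129638671875), 45.68910217285156)
t shard 0.85 [267. 275.  36.  58.] circ ((456.88739013671875, 269.40447998046875), 83.2276611328125) rect ((455.43695068359375, 266.1598815917969), (44.96059036254883, 166.3955078125), 66.39411163330078)
s board rect ((526.8291625976562, -122.4761962890625), (181.57235717773438, 283.87060546875), 10.975347518920898)
s peak 0.88 [394. 237.  40.  28.] circ ((505.0668029785156, -83.43345642089844), 53.0509147644043) rect ((504.2445983886719, -84.12047576904297), (91.46366882324219, 105.27904510498047), 50.071266174316406)
s peak 0.7 [321. 261.  44.  32.] circ ((541.8449096679688, 125.01141357421875), 52.98430633544922) rect ((540.0836181640625, 122.48294067382812), (90.79954528808594, 105.94044494628906), 55.06243133544922)
s shard 0.63 [288. 314.  31.  68.] circ ((453.74151611328125, 270.06402587890625), 90.02803039550781) rect ((453.81622314453125, 270.2333679199219), (42.815269470214844, 179.78811645507812), 66.18666076660156)
```

View pics/cropt1.png

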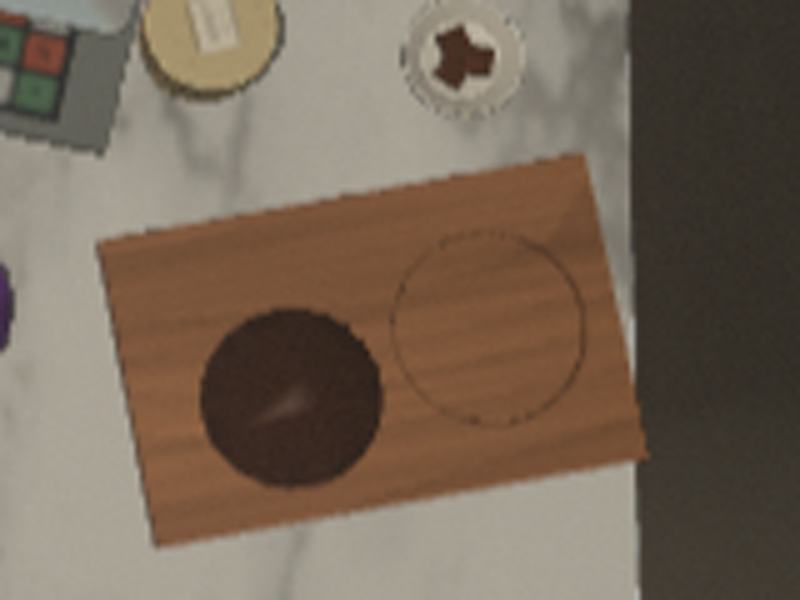

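View pics/crops1.png

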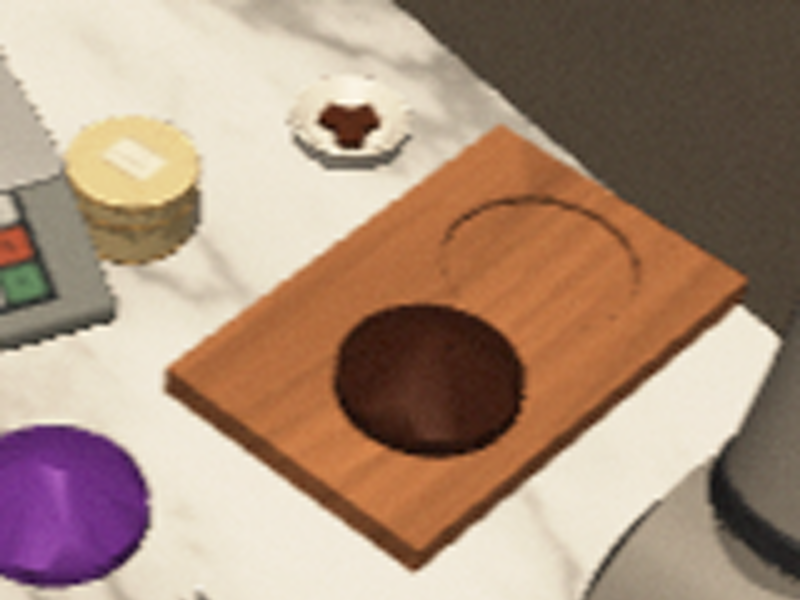

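Run:
```python
from h import *
p=snap('top');s=snap('side')
for n,(a,b),z in [('c1',(97,243),.018),('c2',(583,154),.018),('c3',(648,459),.018),('c4',(156,547),.018),('hole',(488,328),.018),('peakfoot',(291,398),.03)]:
    print(n,ray(p,340+(a+.0)/5,180+b/5,z).round(4))
for n,(a,b),z in [('c1',(166,376),.018),('c2',(503,125),.018),('c3',(748,284),.018),('c4',(414,555),.018)]:
    print('side',n,ray(s,310+(a+.0)/5,160+b/5,z).round(4))
# shard fine
for q,nm in((p,'t'),(s,'s')):
    im=cv2.cvtColor(q['color'],cv2.COLOR_RGB2BGR)
    o=(235,230) if nm=='t' else (250,265)
    cv2.imwrite(f'pics/sh{nm}.png',cv2.resize(im[o[1]:o[1]+90,o[0]:o[0]+90],None,fx=6,fy=6,interpolation=cv2.INTER_CUBIC))
```

```text
c1 [0.5849 0.0185 0.018 ]
c2 [ 0.6366 -0.2464  0.018 ]
c3 [ 0.471  -0.2786  0.018 ]
c4 [ 0.4206 -0.0138  0.018 ]
hole [ 0.5408 -0.1935  0.018 ]
peakfoot [ 0.5011 -0.0847  0.03  ]
side c1 [0.5816 0.0216 0.018 ]
side c2 [ 0.6357 -0.2464  0.018 ]
side c3 [ 0.4687 -0.275   0.018 ]
side c4 [ 0.4195 -0.0106  0.018 ]
```

View pics/sht.png

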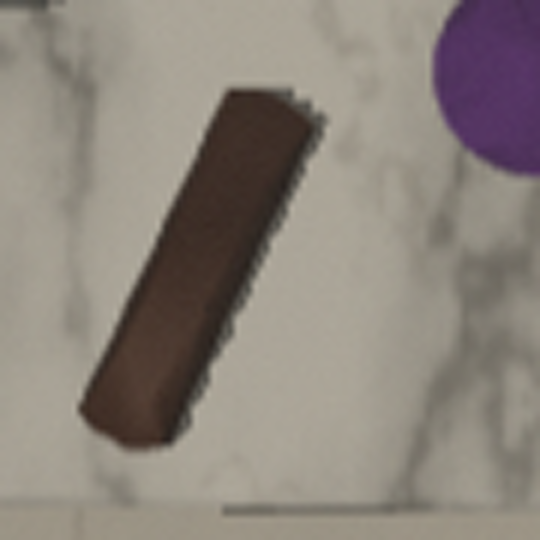

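View pics/shs.png

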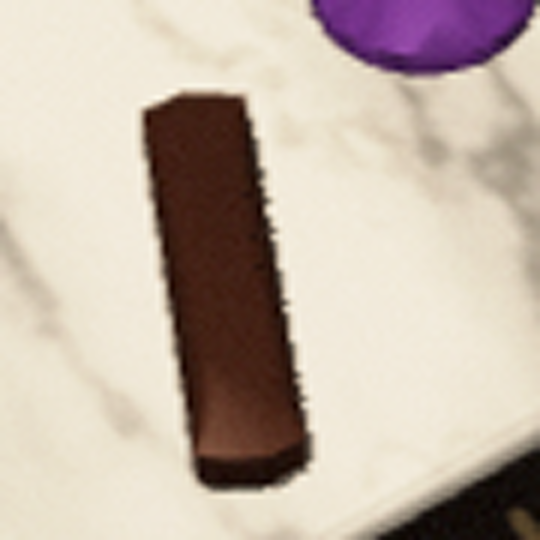

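```bash
cat >> h.py <<'E'
def st():
    o=telemetry.observe(); print('t',round(o['time'],2),'pos',(o['tool_pos']*1000).round(1),'rot',o['tool_rot'].round(3),'F',o['contact_force'].round(2),'T',o['torque'].round(3),'open',round(o['opening']*1000,1)); return o
def rows(way,maxmm=55,maxyaw=0.17,start=None):
    """way: list of (x,y,z[mm],yaw[,n]); print rows"""
    o=telemetry.observe()
    P=np.array(list(o['tool_pos']*1000)+[o['tool_rot'][2]]) if start is None else np.array(start,float)
    out=[]
    for w in way:
        T=np.array(w[:4],float); d=T-P
        n=max(1,int(np.ceil(max(np.linalg.norm(d[:3])/ (w[4] if len(w)>4 else maxmm),abs(d[3])/maxyaw))))
        for k in range(n):
            a=P[3]+d[3]*k/n; dx,dy,dz=d[:3]/n
            out.append('%.0f %.0f %.0f %.2f'%(dx*np.cos(a)+dy*np.sin(a),dx*np.sin(a)-dy*np.cos(a),-dz,-d[3]/n))
        P=T
    print(len(out),'; '.join(out))
E
python3 - <<'E'
from h import *
p=snap('top')
print(ray(p,467,318,0),ray(p,467,150,0))
st()
rows([(130,-360,240,.6),(270,-230,240,1.2),(400,-60,200,1.92),(474,-10,100,1.92)])
E
```

```text
[ 0.34639164 -0.2750009   0.        ] [ 0.81200535 -0.28363489  0.        ]
t 1.75 pos [ 167.1 -497.7  240.7] rot [3.141 0.    0.324] F [-1.18 -0.34  0.46] T [ 0.044 -0.018  0.007] open 91.7
15 3 -47 0 -0.09; 7 -47 0 -0.09; 12 -46 0 -0.09; 47 -7 -0 -0.15; 48 0 -0 -0.15; 47 7 -0 -0.15; 46 14 -0 -0.15; 41 12 8 -0.14; 39 18 8 -0.14; 36 23 8 -0.14; 32 28 8 -0.14; 28 32 8 -0.14; 7 29 33 -0.00; 7 29 33 -0.00; 7 29 33 -0.00
```

Run:
```python
from h import *
rows([(120,-350,240,1.6),(280,-215,240,1.92),(474,-10,120,1.92)])
```

```text
18 0 -19 0 -0.16; 3 -19 0 -0.16; 6 -18 0 -0.16; 9 -17 0 -0.16; 12 -15 0 -0.16; 14 -13 0 -0.16; 16 -11 0 -0.16; 18 -8 0 -0.16; 33 41 -0 -0.08; 29 43 -0 -0.08; 26 46 -0 -0.08; 22 48 -0 -0.08; 21 42 20 -0.00; 21 42 20 -0.00; 21 42 20 -0.00; 21 42 20 -0.00; 21 42 20 -0.00; 21 42 20 -0.00
```

Opening set to about 50 mm (0.54) on the way.

>>> servo_tool --targets "0 -19 0 -0.16; 3 -19 0 -0.16; 6 -18 0 -0.16; 9 -17 0 -0.16; 12 -15 0 -0.16; 14 -13 0 -0.16; 16 -11 0 -0.16; 18 -8 0 -0.16; 33 41 0 -0.08; 29 43 0 -0.08; 26 46 0 -0.08; 22 48 0 -0.08; 21 42 20 0; 21 42 20 0; 21 42 20 0; 21 42 20 0" --hand 0.54

```text
time: 3.75
tool_pos: [0.4, -0.0571, 0.1613]
tool_rot: [3.137, 0.014, 1.969]
contact_force: [0.8, -1.8, 0.5]
opening: 0.0494
```

Run:
```python
from h import *
st()
p=snap('side','side1.png'); print(proj(p,[.346,-.277,0]),proj(p,[.346,-.277,.5]))
rows([(470,-15,110,1.92),(470,-15,50,1.92)])
```

```text
t 3.75 pos [400.  -57.1 161.3] rot [3.137 0.014 1.969] F [ 0.76 -1.82  0.55] T [-0.019 -0.119  0.043] open 49.4
[492.03080568 250.1832258 ] [552.98430965  76.52791057]
4 4 39 25 0.02; 5 39 25 0.02; 0 0 30 -0.00; 0 0 30 -0.00
```

View pics/side1.png

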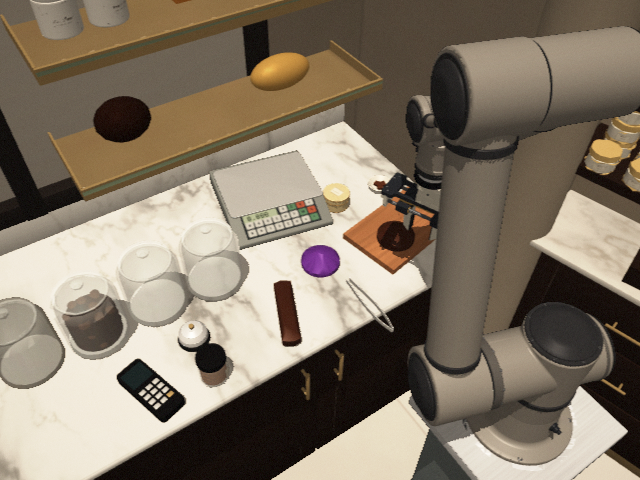

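>>> servo_tool --targets "4 40 25 0.03; 5 40 25 0.02; 0 0 30 0; 0 0 20 0; 0 0 0 0"

```text
time: 4.42
tool_pos: [0.4776, -0.0126, 0.0564]
tool_rot: [3.134, 0.012, 1.924]
contact_force: [0.5, -0.1, 0.4]
opening: 0.0497
```

Run:
```python
from h import *
st()
p=snap('wrist','w1.png');snap('side','side2.png')
for r in cams.cut_out(p,'peak')[:2]: print(r['score'],r['extent'])
print(proj(p,[.501,-.085,.06]),proj(p,[.541,-.194,.018]),proj(p,[.501,-.085,.032]))
rows([(477,-19,55,1.92),(477,-19,35,1.92)])
```

```text
t 4.42 pos [477.6 -12.6  56.4] rot [3.134 0.012 1.924] F [ 0.48 -0.1   0.44] T [-0.071 -0.056 -0.043] open 49.7
0.96 [545.4, 94.2, 189.3, 188.5]
0.59 [320.4, 385.6, 163.6, 36.5]
[311.39100045 460.02491911] [312.82150285 539.15128486] [311.90312958 415.54616993]
2 -5 -4 3 0.00; 0 0 20 -0.00
```

View pics/w1.png

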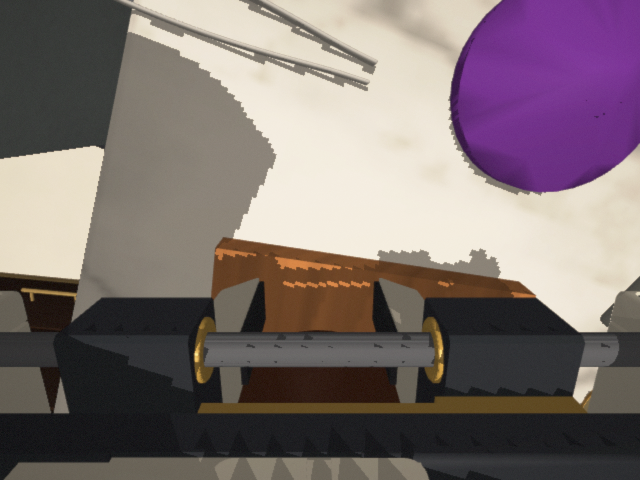

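>>> servo_tool --targets "-4 -1 11 0; 0 0 10 0; 0 0 0 0"

```text
time: 4.95
tool_pos: [0.4806, -0.0182, 0.0378]
tool_rot: [3.127, 0.016, 1.922]
contact_force: [-1.1, 0.3, -0.1]
opening: 0.0497
```

Run:
```python
from h import *
st()
```

```text
t 4.95 pos [480.6 -18.2  37.8] rot [3.127 0.016 1.922] F [-1.08  0.33 -0.08] T [-0.02  -0.139  0.025] open 49.7
```

>>> servo_tool --targets "-8 -3 2 0; -8 0 0 0; -8 0 0 0; -8 0 0 0; -8 0 0 0; -8 0 0 0; -8 0 0 0; -8 0 0 0; 0 0 0 0"

```text
time: 6.08
tool_pos: [0.5001, -0.0831, 0.0363]
tool_rot: [3.129, 0.014, 1.922]
contact_force: [-0.3, 0.3, -1.4]
opening: 0.0497
```

Run:
```python
from h import *
st()
p=snap('side','side3.png'); snap('top','top3.png')
cv2.imwrite('pics/side3c.png',cv2.resize(cv2.cvtColor(p['color'],cv2.COLOR_RGB2BGR)[150:290,310:490],None,fx=4,fy=4))
```

```text
t 6.08 pos [500.1 -83.1  36.3] rot [3.129 0.014 1.922] F [-0.27  0.32 -1.36] T [ 0.105 -0.053 -0.044] open 49.7
```

View pics/side3c.png

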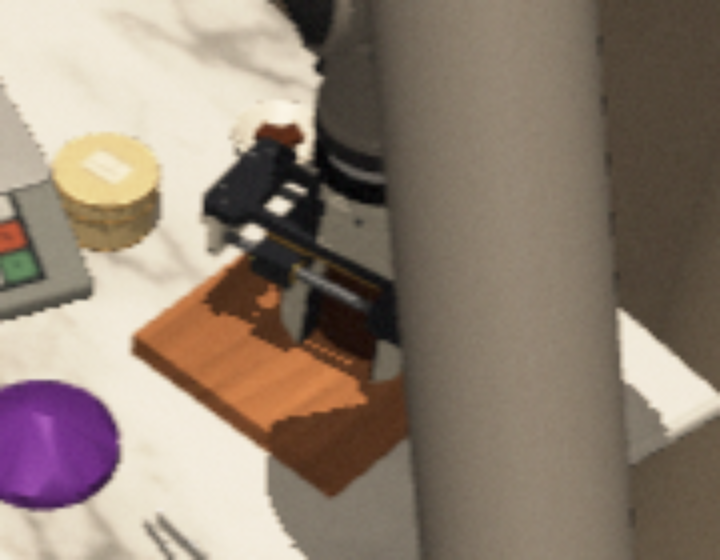

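View pics/top3.png

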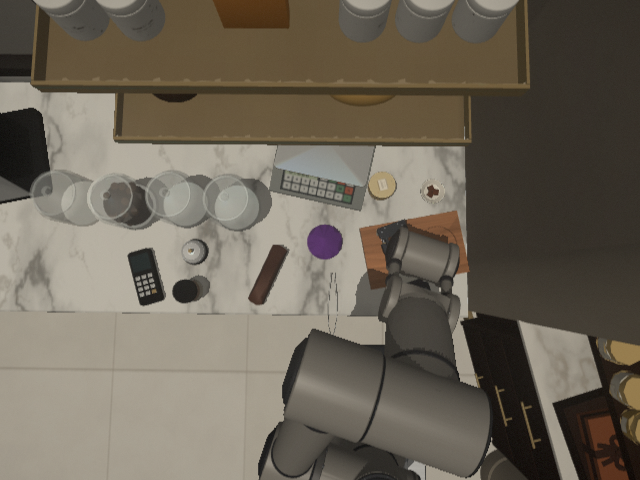

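>>> servo_tool --targets "-8 0 0 0; -8 0 0 0; -8 0 0 0; -8 0 0 0; -8 0 0 0; -8 0 0 0; -6 0 0 0; 0 0 0 0"

```text
time: 7.18
tool_pos: [0.5194, -0.136, 0.0377]
tool_rot: [3.13, 0.012, 1.922]
contact_force: [-0.7, 1.1, -0.9]
opening: 0.0498
```

Run:
```python
from h import *
o=st(); x,y=o['tool_pos'][:2]*1000; print(540.5-x,-193.8-y, -((540.5-x)*.342-(-193.8-y)*-.94*-1))
r=np.array([540.5-x,-193.8-y]);print('s',-r@[.342,-.94],'lat',-r@[.94,.342])
```

```text
t 7.17 pos [ 519.4 -136.    37.7] rot [3.13  0.012 1.922] F [-0.75  1.08 -0.87] T [0.137 0.047 0.01 ] open 49.8
21.096528851364496 -57.83982828812418 -61.584451458003386
s -61.584451458003386 lat -0.04951584574415244
```

>>> servo_tool --targets "-4 0 1 0; -3 0 1 0; -3 0 0 0; 0 0 0 0"

```text
time: 7.68
tool_pos: [0.5234, -0.1464, 0.0354]
tool_rot: [3.129, 0.013, 1.922]
contact_force: [-1.5, 0.9, -0.9]
opening: 0.0498
```

>>> servo_tool --targets "-3 0 0 0; -2 0 0 0; 0 0 0 0"

```text
time: 8.05
tool_pos: [0.5247, -0.1506, 0.0354]
tool_rot: [3.13, 0.011, 1.922]
contact_force: [-0.8, 2.2, 1.1]
opening: 0.0496
```

Run:
```python
from h import *
o=st(); x,y=o['tool_pos'][:2]*1000
r=np.array([540.5-x,-193.8-y]);print('s',-r@[.342,-.94],'lat',-r@[.94,.342])
p=snap('top'); cv2.imwrite('pics/t4c.png',cv2.resize(cv2.cvtColor(p['color'],cv2.COLOR_RGB2BGR)[180:310,340:500],None,fx=4,fy=4))
p=snap('wrist','w4.png')
```

```text
t 8.05 pos [ 524.7 -150.6   35.4] rot [3.13  0.011 1.922] F [-0.82  2.21  1.07] T [ 0.452 -0.018  0.036] open 49.6
s -46.03880289195085 lat -0.09818572095019638
```

View pics/t4c.png

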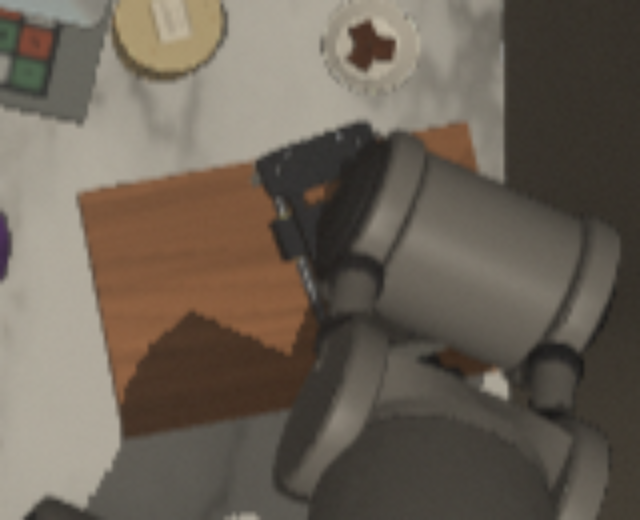

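View pics/w4.png

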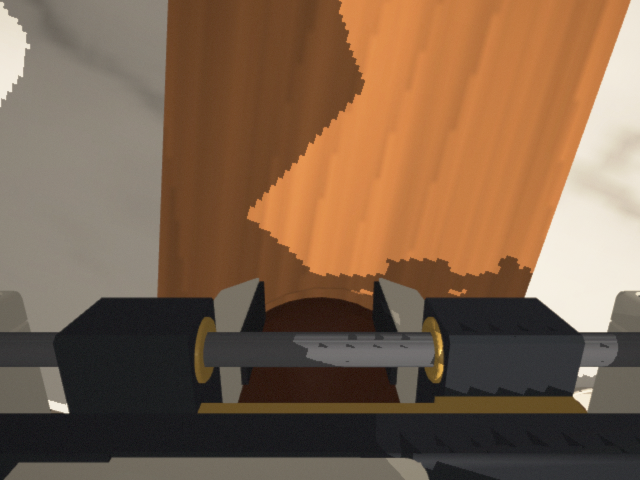

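>>> servo_tool --targets "10 0 0 0; 25 0 0 0; 20 0 -30 0; 10 -40 -50 0; 10 -50 -40 0; 10 -50 -40 0; 0 0 0 0"

```text
time: 9.02
tool_pos: [0.3647, -0.1163, 0.1923]
tool_rot: [3.124, 0.023, 1.925]
contact_force: [0.7, -1.1, 0.1]
opening: 0.0495
```

Run:
```python
from h import *
o=st()
p=snap('top'); cv2.imwrite('pics/t5c.png',cv2.resize(cv2.cvtColor(p['color'],cv2.COLOR_RGB2BGR)[180:310,340:500],None,fx=4,fy=4))
p=snap('side'); cv2.imwrite('pics/s5c.png',cv2.resize(cv2.cvtColor(p['color'],cv2.COLOR_RGB2BGR)[150:290,310:490],None,fx=4,fy=4))
```

```text
t 9.03 pos [ 364.7 -116.3  192.3] rot [3.124 0.023 1.925] F [ 0.68 -1.09  0.09] T [-0.005 -0.193  0.02 ] open 49.5
```

View pics/t5c.png

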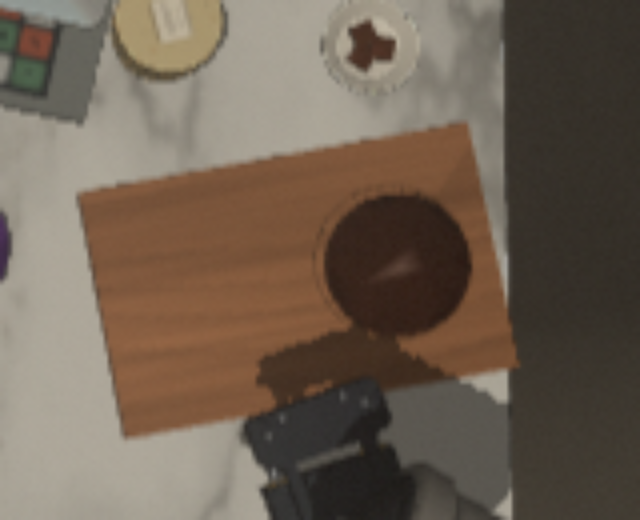

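View pics/s5c.png

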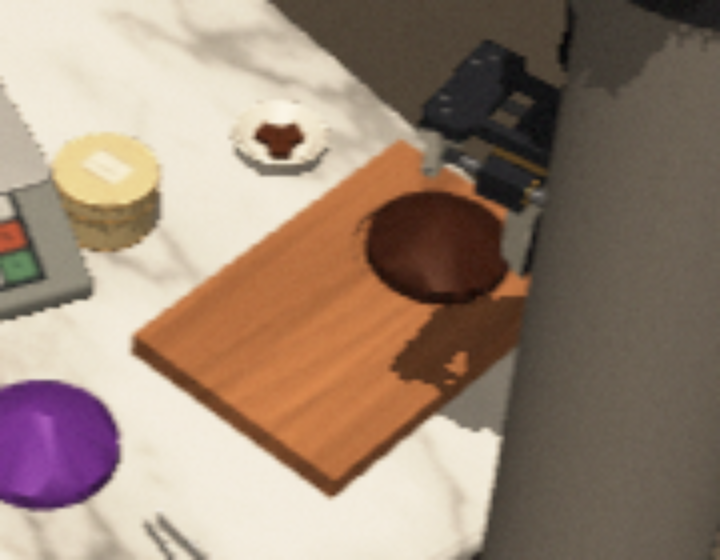

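Run:
```python
from h import *
p=snap('top');s=snap('side')
for z in(.026,.032): print(ray(p,439.5,246.3,z))
for z in (.018,): print(ray(p,437.6,245.6,z))
for q,n in((p,'t'),(s,'s')):
  for r in cams.cut_out(q,'peak'):
    m=r['region'].astype(np.uint8)
    cs,_=cv2.findContours(m,cv2.RETR_EXTERNAL,cv2.CHAIN_APPROX_NONE); c=max(cs,key=cv2.contourArea)
    e=cv2.fitEllipse(c); print(n,r['score'].__round__(2),np.round(e[0],1),np.round(e[1],1),ray(q,*e[0],.026).round(4))
# fake outlines home vs not dropped, side view
im=cv2.cvtColor(s['color'],cv2.COLOR_RGB2BGR)
im2=cv2.cvtColor(p['color'],cv2.COLOR_RGB2BGR)
a=np.linspace(0,2*np.pi,90)
def ov(q,im,o,c,zf,col,f=6):
    for r,z in((48,zf),):
        for t in a:
            X=[c[0]+r*np.cos(t)/1000,c[1]+r*np.sin(t)/1000,z]
            u=(proj(q,X)-o)*f; cv2.circle(im,tuple(int(v) for v in u),1,col,-1)
    u=(proj(q,[c[0],c[1],zf+.028])-o)*f; cv2.circle(im,tuple(int(v) for v in u),4,col,1)
for q,i,o,n in((s,im,(380,180),'s'),(p,im2,(400,210),'t')):
    cr=cv2.resize(i[o[1]:o[1]+80,o[0]:o[0]+90],None,fx=7,fy=7)
    ov(q,cr,np.array(o),(.542,-.1965),.026,(0,255,0),7); ov(q,cr,np.array(o),(.542,-.1965),.032,(0,0,255),7)
    cv2.imwrite(f'pics/ov{n}.png',cr)
```

```text
[ 0.53835836 -0.19653701  0.026     ]
[ 0.5379084 -0.1949896  0.032    ]
[ 0.54080367 -0.1934889   0.018     ]
t 0.84 [438.9 246.3] [34.4 35.3] [ 0.5383 -0.1949  0.026 ]
t 0.55 [324.5 241.9] [32.8 34. ] [0.5468 0.1134 0.026 ]
s 0.87 [319.6 260.7] [30.7 37.9] [0.5376 0.1236 0.026 ]
s 0.78 [417.4 211.5] [26.7 34.6] [ 0.5391 -0.188   0.026 ]
```

View pics/ovs.png

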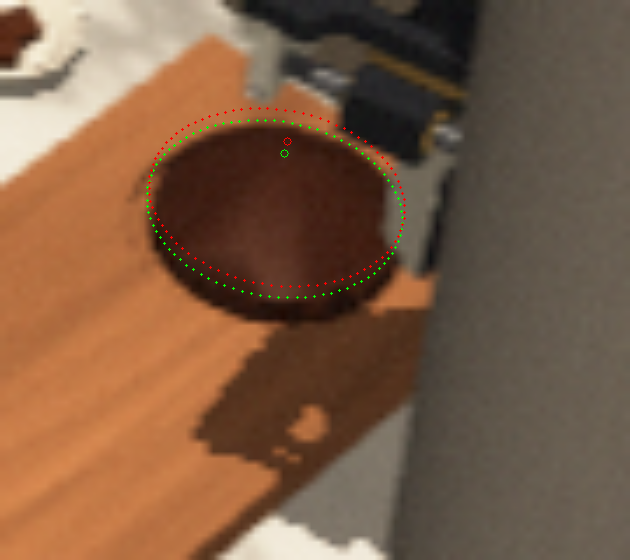

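View pics/ovt.png

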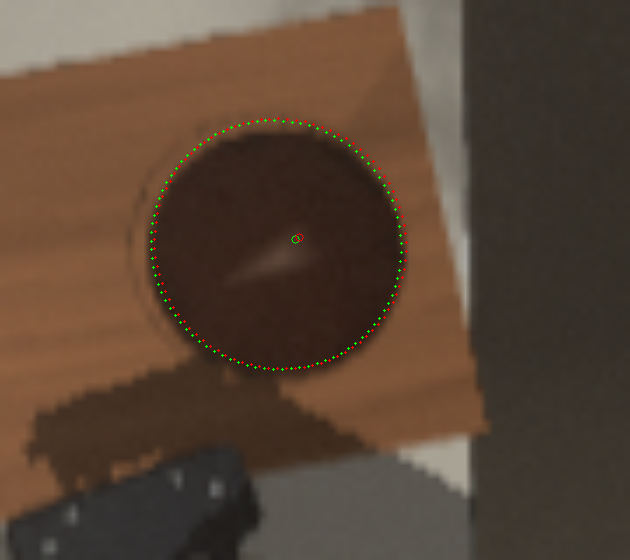

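Run:
```python
from h import *
rows([(454,268,120,2.73)])
```

```text
8 41 27 9 -0.10; 38 31 9 -0.10; 35 35 9 -0.10; 31 38 9 -0.10; 27 41 9 -0.10; 23 43 9 -0.10; 19 46 9 -0.10; 14 47 9 -0.10
```

>>> servo_tool --targets "41 27 9 -0.1; 38 31 9 -0.1; 35 35 9 -0.1; 31 38 9 -0.1; 27 41 9 -0.1; 23 43 9 -0.1; 19 46 9 -0.1; 14 47 9 -0.1; 0 0 0 0" --hand 1

```text
time: 10.45
tool_pos: [0.4567, 0.2824, 0.0997]
tool_rot: [-3.13, 0.01, 2.755]
contact_force: [1.2, -1.0, -0.2]
opening: 0.0921
```

Run:
```python
from h import *
o=st()
p=snap('top');s=snap('side','side6.png');w=snap('wrist','w6.png')
for q,n in((p,'t'),(s,'s')):
  for nm in('peak','shard'):
   for r in cams.cut_out(q,nm):
    if r['score']<.3: continue
    m=r['region'].astype(np.uint8)
    cs,_=cv2.findContours(m,cv2.RETR_EXTERNAL,cv2.CHAIN_APPROX_NONE); c=max(cs,key=cv2.contourArea)
    e=cv2.fitEllipse(c); print(n,nm,r['score'].__round__(2),np.round(e[0],1),np.round(e[1],1),ray(q,*e[0],.026).round(4))
cv2.imwrite('pics/s6c.png',cv2.resize(cv2.cvtColor(s['color'],cv2.COLOR_RGB2BGR)[170:270,340:473],None,fx=6,fy=6,interpolation=cv2.INTER_CUBIC))
```

```text
t 10.45 pos [456.7 282.4  99.7] rot [-3.13   0.01   2.755] F [ 1.24 -1.   -0.2 ] T [ 0.093 -0.121 -0.009] open 92.1
t peak 0.83 [324.5 241.9] [33.4 34.3] [0.5467 0.1133 0.026 ]
t peak 0.75 [439.  246.4] [35.4 36.3] [ 0.5381 -0.1953  0.026 ]
t shard 0.69 [275.8 256.7] [16.1 25.9] [0.5054 0.2443 0.026 ]
s peak 0.9 [329.9 258.7] [15.3 32.4] [0.5291 0.0989 0.026 ]
s shard 0.9 [286.3 314.9] [21.5 73. ] [0.4451 0.275  0.026 ]
```

View pics/s6c.png

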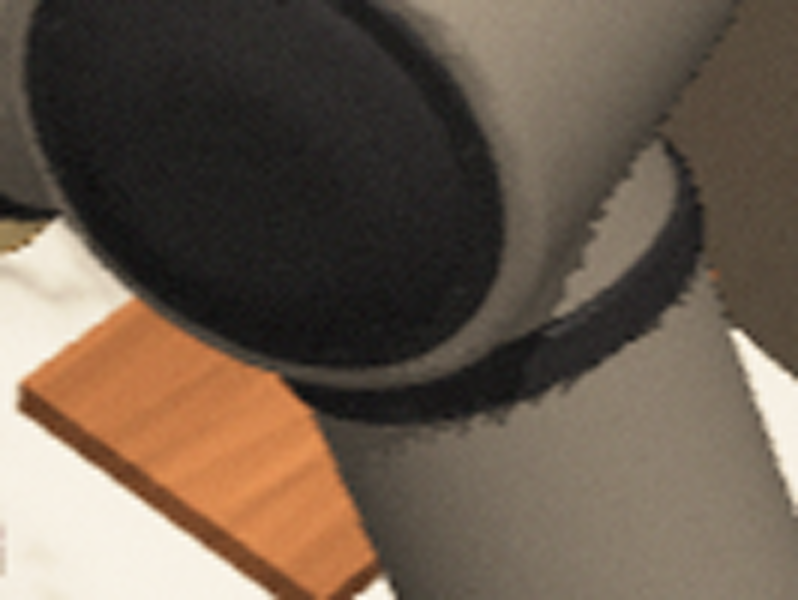

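View pics/w6.png

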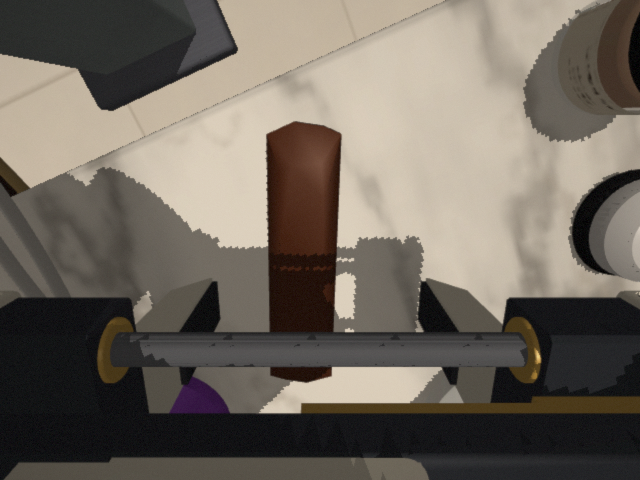

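Run:
```python
from h import *
o=st()
w=snap('wrist')
for u,v,z in[(304,145,.025),(301.5,370,.025),(296,124,.012),(303,381,.02)]: print(ray(w,u,v,z).round(4))
A=ray(w,304,145,.025);B=ray(w,301.5,370,.025); print(np.arctan2(*(A-B)[:2][::-1]))
for r in cams.cut_out(w,'shard')[:2]:
    m=r['region'].astype(np.uint8); print(r['score'],r['extent'])
    cs,_=cv2.findContours(m,cv2.RETR_EXTERNAL,cv2.CHAIN_APPROX_NONE); c=max(cs,key=cv2.contourArea)
    W=np.array([ray(w,u,v,.02)[:2] for u,v in c[:,0]],np.float32)*1000; print(cv2.minAreaRect(W))
```

```text
t 10.8 pos [457.3 278.3 102.6] rot [-3.131  0.012  2.749] F [0.   0.2  0.25] T [ 0.117 -0.191  0.038] open 92.0
[0.3948 0.2944 0.025 ]
[0.533  0.2333 0.025 ]
[0.3825 0.2939 0.012 ]
[0.5453 0.2289 0.02  ]
2.7252156853230036
0.79 [305.9, 250.8, 72.6, 259.3]
((445.05572509765625, 272.16021728515625), (43.43135070800781, 137.84754943847656), 65.8818588256836)
```

```bash
cat >> h.py <<'E'
def feel(n=8):
    T=[];F=[]
    for i in range(n):
        cams.read_camera('top'); o=telemetry.observe(); T.append(o['torque']);F.append(o['contact_force'])
    T=np.array(T);F=np.array(F)
    print('T',T.mean(0).round(4),'sd',T.std(0).round(4),'F',F.mean(0).round(3),'sd',F.std(0).round(3)); return T.mean(0),F.mean(0)
E
python3 - <<'E'
from h import *
rows([(459,266,50,2.725),(459,266,16,2.725)])
feel(4);st()
E
```

```text
2 -6 -11 53 0.02; 0 0 34 -0.00
T [ 0.0699 -0.1445  0.0056] sd [0.0143 0.0177 0.0075] F [-0.054 -0.323  0.49 ] sd [0.369 0.564 0.386]
t 11.1 pos [457.2 279.  102.6] rot [-3.132  0.012  2.75 ] F [-0.3   0.28  0.1 ] T [ 0.092 -0.15  -0.004] open 91.8
```

>>> servo_tool --targets "-3 -6 27 0.01; -3 -6 26 0.01; 0 0 14 0; 0 0 14 0; 0 0 4 0; 0 0 0 0"

```text
time: 11.85
tool_pos: [0.4606, 0.2653, 0.0169]
tool_rot: [-3.135, 0.015, 2.729]
contact_force: [-0.1, 1.0, -0.2]
opening: 0.092
```

Run:
```python
from h import *
st()
feel(4);st()
```

```text
t 11.85 pos [460.6 265.3  16.9] rot [-3.135  0.015  2.729] F [-0.11  0.97 -0.19] T [ 0.119 -0.177 -0.042] open 92.0
T [ 0.08   -0.1497  0.0221] sd [0.0241 0.015  0.0431] F [0.284 0.409 0.301] sd [0.331 0.49  0.099]
t 12.05 pos [460.8 265.2  17.4] rot [-3.136  0.016  2.729] F [0.75 0.3  0.43] T [ 0.087 -0.158  0.031] open 91.7
```

>>> servo_tool --targets "0 0 1 0; 0 0 0 0; 0 0 0 0; 0 0 0 0; 0 0 0 0; 0 0 0 0" --hand 0.3 --squeeze 45

```text
time: 12.8
tool_pos: [0.4612, 0.2654, 0.0171]
tool_rot: [-3.137, 0.017, 2.729]
contact_force: [0.6, 0.4, 0.5]
opening: 0.0415
```

>>> servo_tool --targets "0 0 -10 0; 0 0 -15 0; 0 0 -15 0; 0 0 -15 0; 0 0 0 0; 0 0 0 0"

```text
time: 13.55
tool_pos: [0.4598, 0.2659, 0.0761]
tool_rot: [-3.137, 0.017, 2.73]
contact_force: [-0.8, -0.4, -4.0]
opening: 0.0417
```

Run:
```python
from h import *
st()
T,F=feel(6);st(); dT=T-np.array([.075,-.147,.01]); r=np.array([dT[1],-dT[0]])/4.12*1000; yaw=2.729
print('r mm world',r,'along toolx',r@[np.cos(yaw),np.sin(yaw)],'along tooly',r@[np.sin(yaw),-np.cos(yaw)])
snap('side','s7.png');w=snap('wrist','w7.png')
```

```text
t 13.55 pos [459.8 265.9  76.1] rot [-3.137  0.017  2.73 ] F [-0.78 -0.4  -3.96] T [ 0.118 -0.236 -0.014] open 41.7
T [ 0.0329 -0.2378  0.009 ] sd [0.0062 0.0333 0.0183] F [ 0.027  0.438 -4.3  ] sd [0.326 0.385 0.208]
t 13.85 pos [459.8 265.9  75.6] rot [-3.136  0.016  2.73 ] F [ 0.3   0.27 -4.13] T [ 0.038 -0.263  0.036] open 41.3
r mm world [-22.04609661  10.22483522] along toolx 24.296096012365496 along tooly 0.5266400138728217
```

View pics/w7.png

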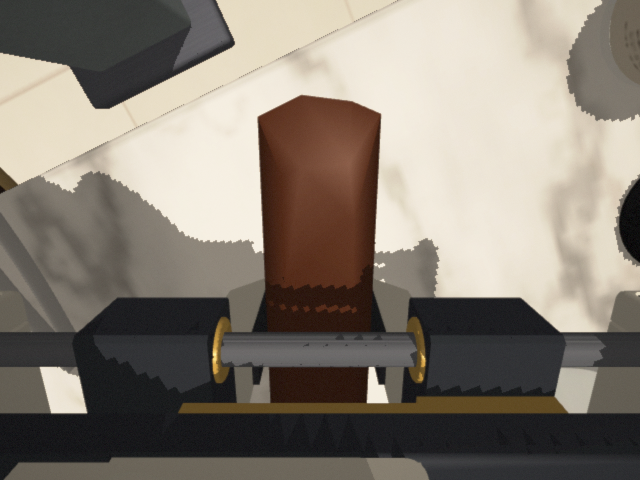

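View pics/s7.png

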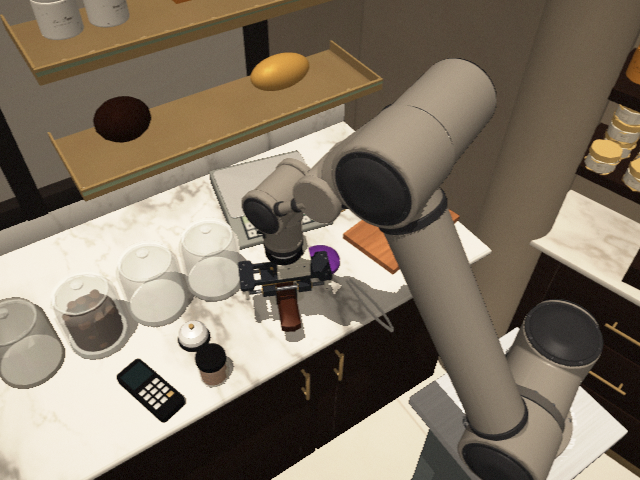

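Run:
```python
from h import *
p=snap('top'); 
cv2.imwrite('pics/t7c.png',cv2.resize(cv2.cvtColor(p['color'],cv2.COLOR_RGB2BGR)[180:330,190:390],None,fx=4,fy=4))
s=cv2.imread('pics/s7.png');cv2.imwrite('pics/s7c.png',cv2.resize(s[140:290,210:410],None,fx=4,fy=4))
```

```text
(no output)
```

View pics/t7c.png

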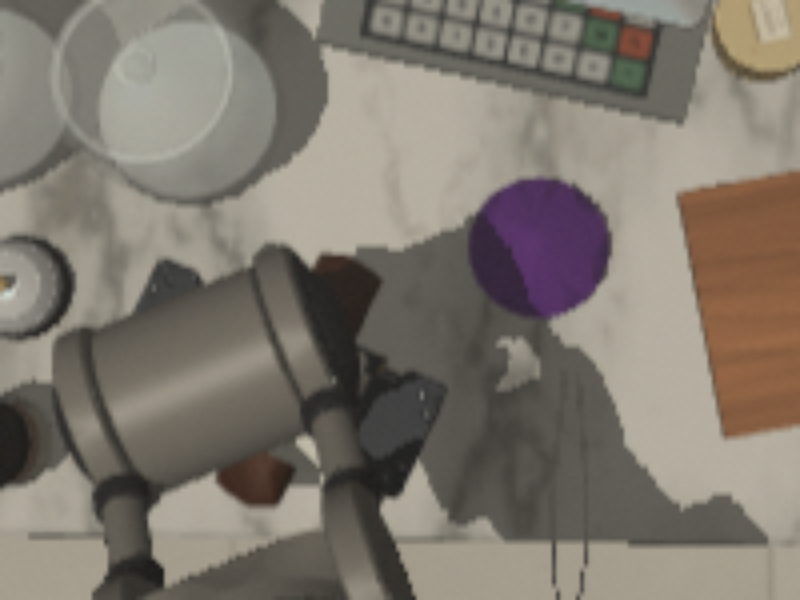

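View pics/s7c.png

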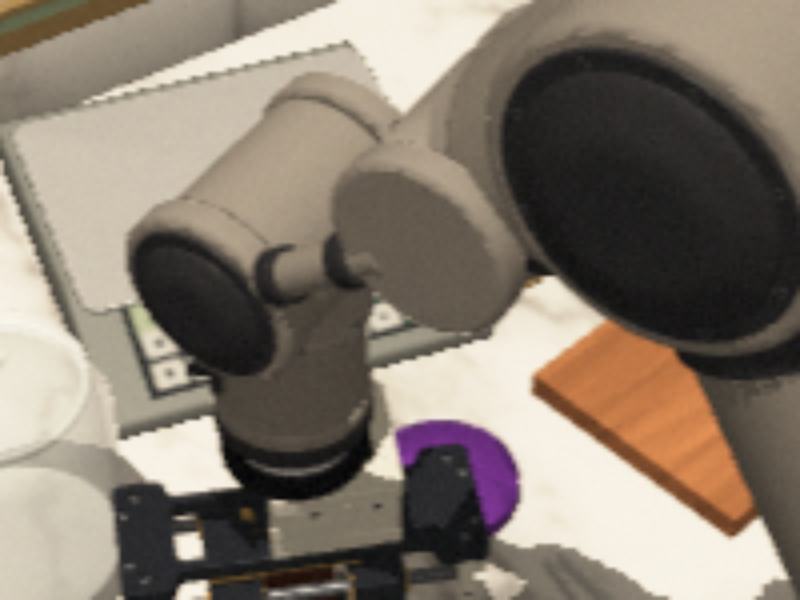

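Run:
```python
from h import *
p=snap('top');s=snap('side')
P=[np.array(q['K'])@np.c_[q['R'],q['t']] for q in (p,s)]
def tri(a,b):
    X=cv2.triangulatePoints(P[0],P[1],np.array(a,float).reshape(2,1),np.array(b,float).reshape(2,1)); X=X[:3,0]/X[3]; return X
X=tri((190+90/4,180+410/4),(210+205/4,140+305/4)); print(X,proj(p,X),proj(s,X))
for z in(.3,.35,.4): print(z,ray(p,190+60/4,180+400/4,z),ray(p,190+350/4,180+320/4,z), 'push pose right end',ray(p,340+615/4,180+280/4,z))
```

```text
[0.43565853 0.32374108 0.37390881] [214.06842191 283.75342105] [259.97548216 216.01057209]
0.3 [0.44212106 0.36098068 0.3       ] [0.48541671 0.21096506 0.3       ] push pose right end [ 0.51136852 -0.23805173  0.3       ]
0.35 [0.4424373  0.34772265 0.35      ] [0.48340716 0.2057657  0.35      ] push pose right end [ 0.50796487 -0.21913045  0.35      ]
0.4 [0.44275354 0.33446463 0.4       ] [0.48139761 0.20056634 0.4       ] push pose right end [ 0.50456122 -0.20020917  0.4       ]
```

>>> servo_tool --targets "0 0 15 0; 0 0 15 0; 0 0 15 0; 0 0 8 0; 0 0 4 0; 0 0 1 0"

```text
time: 14.85
tool_pos: [0.4604, 0.2651, 0.0171]
tool_rot: [-3.136, 0.016, 2.73]
contact_force: [-1.6, -0.4, 1.1]
opening: 0.0416
```

Run:
```python
from h import *
st()
p=snap('top');print(proj(p,[.346,-.275,0]),proj(p,[.346,-.275,.4]),proj(p,[.346,-.275,.6]))
```

```text
t 14.85 pos [460.4 265.1  17.1] rot [-3.136  0.016  2.73 ] F [-1.65 -0.43  1.13] T [-0.057  0.143 -0.018] open 41.6
[467.00235881 318.14635123] [537.18788078 337.52617237] [606.44128965 356.64861585]
```

>>> servo_tool --targets "0 0 0 0; 0 0 0 0; 0 0 0 0; 0 0 -20 0; 0 0 -30 0; 0 0 -5 0.18; 0 0 0 0.18; 0 0 0 0.18; 0 0 0 0.18; 0 0 0 0.18; 0 0 0 0.18; 0 0 0 0.18; 0 0 0 0.18; 0 0 0 0.18; 0 0 0 0.18; 0 0 0 0.18; 0 0 0 0.18; 0 0 0 0.18; 0 0 0 0.18; 0 0 0 0.18" --hand 1

```text
time: 17.4
tool_pos: [0.4623, 0.2667, 0.0727]
tool_rot: [3.133, -0.017, -0.061]
contact_force: [-1.0, 0.0, -0.5]
opening: 0.0922
```

Run:
```python
from h import *
st()
rows([(460.5,265,60,2.729-np.pi)])
```

```text
t 17.4 pos [462.3 266.7  72.7] rot [ 3.133 -0.017 -0.061] F [-1.02  0.   -0.46] T [-0.019  0.06  -0.039] open 92.2
3 -1 1 4 0.12; -0 1 4 0.12; -0 1 4 0.12
```

>>> servo_tool --targets "0 1 5 0.16; -1 1 5 0.14; 0 0 5 0; 0 0 0 0"

```text
time: 17.9
tool_pos: [0.4616, 0.265, 0.0568]
tool_rot: [3.139, -0.019, -0.368]
contact_force: [-0.2, -0.3, -0.1]
opening: 0.0915
```

Run:
```python
from h import *
st()
rows([(460.5,265,17,2.729-np.pi)])
```

```text
t 17.9 pos [461.6 265.   56.8] rot [ 3.139 -0.019 -0.368] F [-0.19 -0.28 -0.12] T [-0.012  0.027 -0.024] open 91.5
1 -1 0 40 0.05
```

>>> servo_tool --targets "-1 0 13 0.05; 0 0 13 0; 0 0 10 0; 0 0 3 0; 0 0 0 0"

```text
time: 18.52
tool_pos: [0.4622, 0.2653, 0.0165]
tool_rot: [3.14, -0.02, -0.411]
contact_force: [-0.3, -0.5, 0.2]
opening: 0.0913
```

Run:
```python
from h import *
feel(4);st()
```

```text
T [0.0371 0.0409 0.0004] sd [0.0261 0.0301 0.0123] F [0.345 0.731 0.051] sd [0.592 0.316 0.242]
t 18.73 pos [462.4 265.4  17. ] rot [ 3.141 -0.021 -0.411] F [-0.45  0.24  0.02] T [0.057 0.012 0.015] open 92.2
```

>>> servo_tool --targets "0 0 0 0; 0 0 0 0; 0 0 0 0; 0 0 0 0; 0 0 0 0; 0 0 -10 0; 0 0 -20 0; 0 0 -25 0; 0 0 -25 0; 0 0 -25 0; 0 0 -5 0; 0 0 0 0; 0 0 0 0" --hand 0.3 --squeeze 50

```text
time: 20.35
tool_pos: [0.4573, 0.2652, 0.129]
tool_rot: [3.135, -0.015, -0.411]
contact_force: [-0.3, -0.2, -4.4]
opening: 0.0413
```

Run:
```python
from h import *
st()
T,F=feel(10);o=st(); yaw=o['tool_rot'][2]
for b in ([.037,.041],):
    dT=T[:2]-b; r=np.array([dT[1],-dT[0]])/4.12*1000
    print('r mm world',r,'along toolx',r@[np.cos(yaw),np.sin(yaw)],'along tooly',r@[np.sin(yaw),-np.cos(yaw)])
snap('side','s8.png');w=snap('wrist','w8.png')
```

```text
t 20.35 pos [457.3 265.2 129. ] rot [ 3.135 -0.015 -0.411] F [-0.31 -0.18 -4.38] T [-0.    -0.022  0.001] open 41.3
T [ 0.0436 -0.0424 -0.0085] sd [0.0279 0.0285 0.0149] F [ 4.000e-03  1.510e-01 -4.324e+00] sd [0.555 0.447 0.305]
t 20.85 pos [457.8 265.4 129.9] rot [ 3.137 -0.016 -0.411] F [-0.63 -0.19 -4.15] T [ 0.064 -0.029  0.007] open 41.8
r mm world [-20.25271354  -1.60582564] along toolx -17.929226121728703 along tooly 9.554785835757325
```

View pics/w8.png

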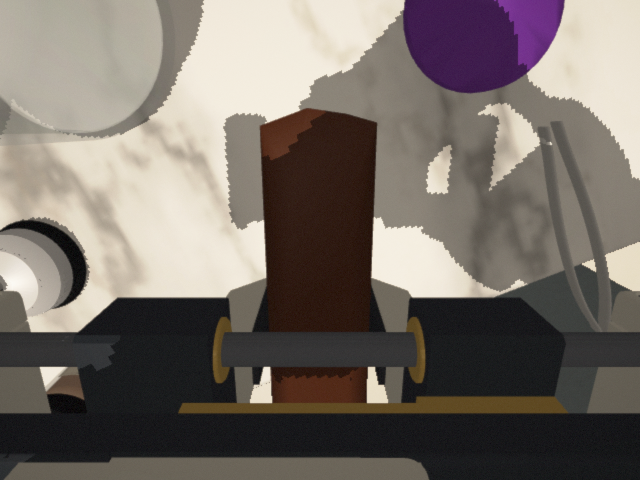

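View pics/s8.png

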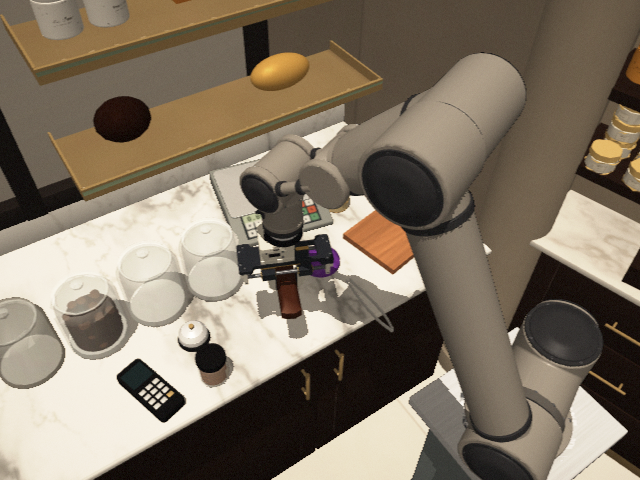

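```bash
cat > fit.py <<'E'
from h import *
from scipy.spatial.transform import Rotation as Ro
def z(r): return Ro.from_euler('xyz',r).as_matrix()[:,2]
D=[([3.141,0,.324],[0,.01],'start'),([3.137,.014,1.969],[-.019,-.119],''),([3.134,.012,1.924],[-.071,-.056],''),([3.127,.016,1.922],[-.02,-.139],''),([3.124,.023,1.925],[-.005,-.193],''),
([-3.132,.012,2.75],[.0699,-.1445],'avg'),([-3.1355,.0155,2.729],[.08,-.15],'avg'),([3.140,-.02,-.411],[.0371,.0409],'avg'),([3.133,-.017,-.061],[-.019,.06],''),([3.139,-.019,-.368],[-.012,.027],'')]
for r,T,n in D: print(n,z(r)[:2].round(4),T)
print('load',z([-3.136,.0165,2.73])[:2].round(4),z([3.136,-.0155,-.411])[:2].round(4))
E
python3 fit.py
python3 - <<'E'
from h import *
T=[];F=[];R=[];J=[]
for i in range(20):
    cams.read_camera('top'); o=telemetry.observe(); T.append(o['torque']);F.append(o['contact_force']);R.append(o['tool_rot']);J.append(o['joint_efforts'])
T=np.array(T);F=np.array(F);R=np.array(R);J=np.array(J)
print(T.mean(0),T.std(0),F.mean(0),F.std(0)); print(np.corrcoef(np.c_[T,F].T).round(2)); print(R.mean(0),R.std(0)); print(J.mean(0),J.std(0)); st()
E
```

```text
start [ 0.0002 -0.0006] [0, 0.01]
 [ 0.0097 -0.0111] [-0.019, -0.119]
 [ 0.0113 -0.0086] [-0.071, -0.056]
 [ 0.0192 -0.01  ] [-0.02, -0.139]
 [ 0.0245 -0.0155] [-0.005, -0.193]
avg [ 0.0074 -0.0134] [0.0699, -0.1445]
avg [ 0.0118 -0.0118] [0.08, -0.15]
avg [ 0.0177 -0.0095] [0.0371, 0.0409]
 [ 0.0164 -0.0096] [-0.019, 0.06]
 [ 0.0168 -0.0093] [-0.012, 0.027]
load [ 0.0129 -0.0117] [ 0.012  -0.0113]
[ 0.05027006 -0.04326591 -0.00400291] [0.03225652 0.02965246 0.02562688] [-0.21142719  0.03284036 -4.2973004 ] [0.41817282 0.37449311 0.38503477]
[[ 1.   -0.27 -0.33  0.24 -0.02  0.26]
 [-0.27  1.   -0.04  0.3   0.12  0.29]
 [-0.33 -0.04  1.    0.12  0.43 -0.37]
 [ 0.24  0.3   0.12  1.   -0.1  -0.02]
 [-0.02  0.12  0.43 -0.1   1.    0.18]
 [ 0.26  0.29 -0.37 -0.02  0.18  1.  ]]
[ 3.13669232 -0.01655615 -0.41049193] [3.25941236e-05 3.28876597e-05 2.86738636e-05]
[ 2.56847590e-04 -4.77789516e+01 -2.20340079e+01 -4.80430936e-02
 -6.45579417e-02  4.13129249e-04] [1.46883161e-03 9.79354640e-03 1.88625634e-03 1.56964385e-04
 2.29546351e-04 2.74526124e-05]
t 21.95 pos [457.9 265.5 130. ] rot [ 3.137 -0.017 -0.41 ] F [-0.16  0.25 -4.15] T [ 0.019 -0.026 -0.004] open 41.7
```

>>> servo_tool --targets "0 0 30 0; 0 0 30 0; 0 0 25 0; 0 0 15 0; 0 0 8 0; 0 0 4 0; 0 0 1 0; 0 0 0 0"

```text
time: 22.95
tool_pos: [0.4629, 0.2658, 0.0223]
tool_rot: [-3.139, -0.024, -0.41]
contact_force: [0.7, 0.4, -4.0]
opening: 0.0419
```

>>> servo_tool --targets "0 0 3 0; 0 0 2 0; 0 0 0 0"

```text
time: 23.32
tool_pos: [0.4633, 0.266, 0.0213]
tool_rot: [-3.139, -0.025, -0.409]
contact_force: [-1.1, -1.2, -2.8]
opening: 0.0417
```

>>> servo_tool --targets "0 0 4 0; 0 0 3 0; 0 0 0 0"

```text
time: 23.7
tool_pos: [0.4635, 0.2661, 0.0214]
tool_rot: [-3.138, -0.027, -0.408]
contact_force: [-0.2, -0.1, -3.5]
opening: 0.0415
```

Run:
```python
from h import *
o=st(); print(o['qpos'].round(3),o['joint_efforts'].round(2))
snap('side','s9.png');snap('wrist','w9.png')
```

```text
t 23.7 pos [463.5 266.1  21.4] rot [-3.138 -0.027 -0.408] F [-0.17 -0.08 -3.47] T [0.046 0.133 0.007] open 41.5
[ 0.387  0.625  1.76  -0.025  0.735  2.384] [-2.50e-01 -5.11e+01 -1.76e+01 -1.50e-01 -4.20e-01  3.00e-02]
```

View pics/s9.png

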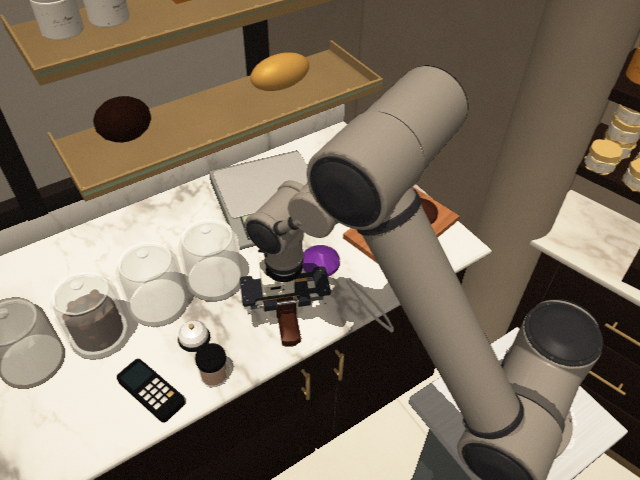

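View pics/w9.png

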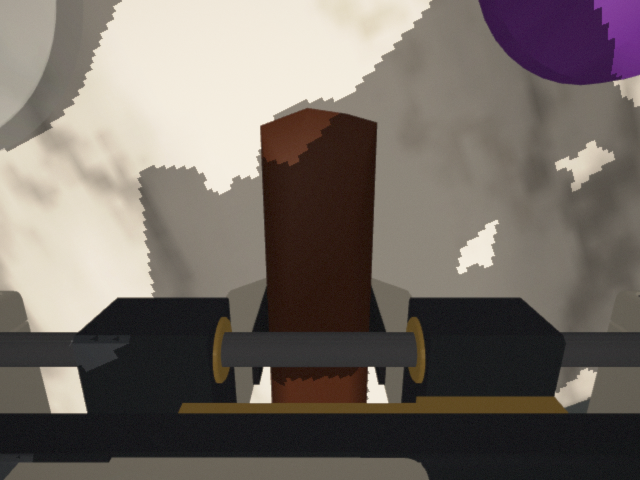

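>>> servo_tool --targets "0 0 0 0; 0 0 0 0; 0 0 0 0; -6 0 3 0; -5 0 3 0; 0 0 0 0; 0 0 0 0" --hand 1

```text
time: 24.68
tool_pos: [0.4574, 0.2729, 0.0151]
tool_rot: [-3.13, -0.034, -0.408]
contact_force: [0.8, 0.0, 0.7]
opening: 0.0913
```

Run:
```python
from h import *
st();feel(16);st()
```

```text
t 24.68 pos [457.4 272.9  15.1] rot [-3.13  -0.034 -0.408] F [0.77 0.03 0.75] T [-0.043 -0.064  0.077] open 91.3
T [ 0.2271  0.0126 -0.0266] sd [0.0406 0.0509 0.0212] F [0.208 1.615 2.375] sd [0.333 0.445 0.348]
t 25.48 pos [457.4 272.7  15. ] rot [-3.131 -0.034 -0.408] F [-0.33  0.88  2.43] T [ 0.261  0.04  -0.02 ] open 92.0
```

>>> servo_tool --targets "0 0 -5 0; -4 5 0 0; 0 0 0 0; 0 0 0 0"

```text
time: 25.98
tool_pos: [0.4499, 0.2685, 0.0193]
tool_rot: [-3.134, -0.032, -0.408]
contact_force: [0.4, -1.1, -0.3]
opening: 0.0918
```

Run:
```python
from h import *
st();feel(16);o=st();d=(o['tool_pos'][:2]*1000-[461.2,265.4]); print('along heavy',d@[-.917,.4],'lat',d@[.4,.917]); print(o['qpos'])
```

```text
t 25.98 pos [449.9 268.5  19.3] rot [-3.134 -0.032 -0.408] F [ 0.41 -1.12 -0.26] T [ 0.032 -0.013 -0.   ] open 91.8
T [0.0494 0.0383 0.0025] sd [0.0361 0.0248 0.0319] F [ 0.098 -0.147 -0.097] sd [0.669 0.455 0.502]
t 26.77 pos [450.  268.6  19.3] rot [-3.133 -0.032 -0.408] F [ 1.11 -0.29  0.28] T [-0.022  0.062  0.021] open 91.7
along heavy 11.544176869413551 lat -1.5463253511566268
[ 0.40208398  0.6138217   1.79576417 -0.02707088  0.70410604  2.40109328]
```

>>> servo_tool --targets "0 0 3 0; 0 0 0 0; 0 0 0 0; 0 0 0 0; 0 0 0 0; 0 0 0 0; 0 0 -15 0; 0 0 -25 0; 0 0 -25 0; 0 0 -25 0; 0 0 -25 0; 0 0 0 0; 0 0 0 0" --hand 0.3 --squeeze 60

```text
time: 28.4
tool_pos: [0.4431, 0.2677, 0.1354]
tool_rot: [-3.139, -0.027, -0.408]
contact_force: [-0.1, 0.5, -3.7]
opening: 0.0412
```

Run:
```python
from h import *
st()
T,F=feel(14);o=st(); yaw=o['tool_rot'][2]
for b in ([.047,.039],):
    dT=T[:2]-b; r=np.array([dT[1],-dT[0]])/4.12*1000
    print('r mm world',r,'along toolx',r@[np.cos(yaw),np.sin(yaw)],'along tooly',r@[np.sin(yaw),-np.cos(yaw)])
```

```text
t 28.4 pos [443.1 267.7 135.4] rot [-3.139 -0.027 -0.408] F [-0.12  0.5  -3.71] T [ 0.055 -0.017  0.036] open 41.2
T [ 0.0631  0.0134 -0.002 ] sd [0.0272 0.0269 0.0289] F [-0.071 -0.    -4.071] sd [0.492 0.405 0.458]
t 29.1 pos [443.8 268.  136. ] rot [-3.138 -0.028 -0.408] F [-0.2  -0.25 -3.33] T [ 0.078 -0.017 -0.036] open 41.5
r mm world [-6.22235795 -3.91782195] along toolx -4.158910450325412 along tooly 6.063870966866223
```

Run:
```python
from h import *
rows([(525,-130,130,1.19)],maxmm=45)
```

```text
10 23 33 1 -0.16; 18 37 1 -0.16; 12 39 1 -0.16; 5 40 1 -0.16; -1 41 1 -0.16; -8 40 1 -0.16; -14 38 1 -0.16; -20 35 1 -0.16; -25 32 1 -0.16; -30 27 1 -0.16
```

>>> servo_tool --targets "23 33 0 -0.16; 18 37 0 -0.16; 12 39 0 -0.16; 5 40 0 -0.16; -1 41 0 -0.16; -8 40 0 -0.16; -14 38 0 -0.16; -20 35 0 -0.16; -25 32 0 -0.16; 0 0 0 -0.1; 0 0 0 0"

```text
time: 30.48
tool_pos: [0.5283, -0.1, 0.1421]
tool_rot: [3.108, -0.006, 1.184]
contact_force: [-0.2, 0.0, -4.1]
opening: 0.0413
```

Run:
```python
from h import *
o=st();print(o['qpos'].round(2))
p=snap('top','t10.png');s=snap('side','s10.png')
rows([(542.6,-160,110,1.19),(542.6,-190,100,1.19)],maxmm=15)
for r in cams.cut_out(p,'peak')[:2]:
    m=r['region'].astype(np.uint8);cs,_=cv2.findContours(m,cv2.RETR_EXTERNAL,cv2.CHAIN_APPROX_NONE); c=max(cs,key=cv2.contourArea); e=cv2.fitEllipse(c); print(r['score'],e[0],e[1],ray(p,*e[0],.026))
```

```text
t 30.48 pos [ 528.3 -100.   142.1] rot [ 3.108 -0.006  1.184] F [-0.23  0.02 -4.14] T [ 0.023 -0.047  0.018] open 41.3
[-0.33  0.45  1.66  0.    1.    0.05]
8 -10 7 6 -0.00; -10 7 6 -0.00; -10 7 6 -0.00; -10 7 6 -0.00; -10 7 6 -0.00; -9 4 3 -0.00; -9 4 3 -0.00; -9 4 3 -0.00
```

View pics/t10.png

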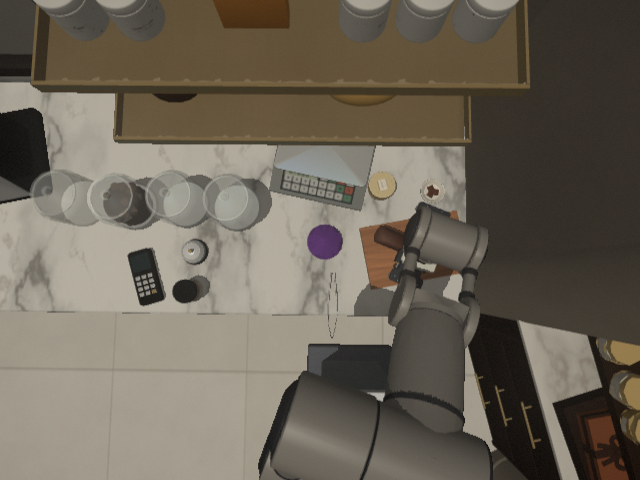

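View pics/s10.png

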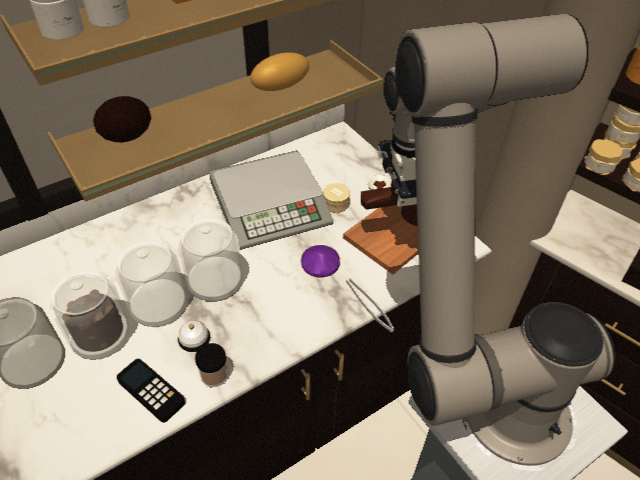

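Run:
```python
from h import *
im=cv2.imread('pics/t10.png'); cv2.imwrite('pics/t10c.png',cv2.resize(im[190:340,380:540],None,fx=5,fy=4))
p=snap('top')
for z in(.4,.44,.48): print(z,ray(p,488,240,z),ray(p,481,265,z))
```

```text
0.4 [ 0.52304906 -0.19002568  0.4       ] [ 0.47652208 -0.17608646  0.4       ]
0.44 [ 0.51943599 -0.17537897  0.44      ] [ 0.47514918 -0.16211089  0.44      ]
0.48 [ 0.51582292 -0.16073226  0.48      ] [ 0.47377629 -0.14813533  0.48      ]
```

View pics/t10c.png

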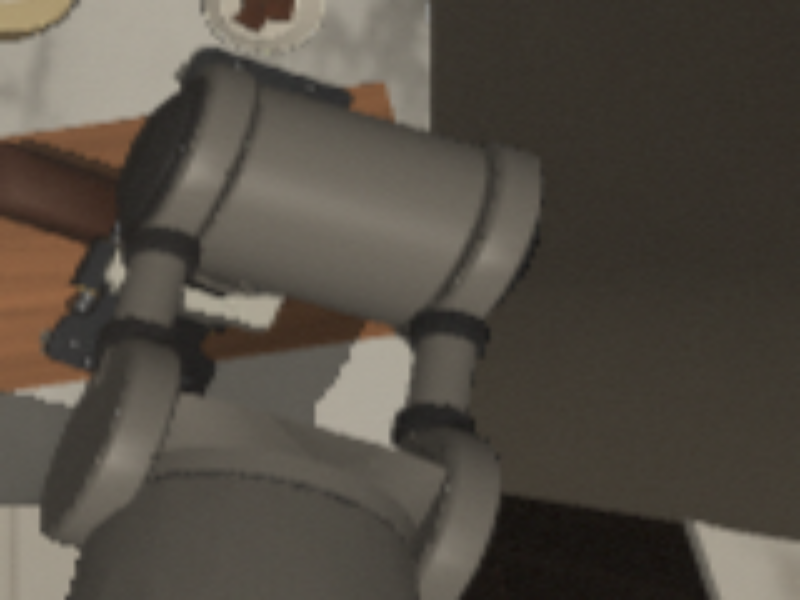

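>>> servo_tool --targets "-10 8 3 0; -11 8 6 0; -11 7 6 0; -11 7 6 0; -10 7 6 0; 0 0 0 0"

```text
time: 31.42
tool_pos: [0.5446, -0.1669, 0.1137]
tool_rot: [3.109, -0.005, 1.183]
contact_force: [0.5, 0.5, -4.2]
opening: 0.0413
```

Run:
```python
from h import *
o=st();print(o['qpos'].round(2),o['joint_efforts'].round(2))
rows([(542.6,-190,95,1.19)],maxmm=10)
```

```text
t 31.43 pos [ 544.6 -166.9  113.7] rot [ 3.109 -0.005  1.183] F [ 0.53  0.47 -4.25] T [ 0.014 -0.026  0.045] open 41.3
[-0.44  0.53  1.6   0.01  0.98 -0.05] [-5.500e-01 -5.112e+01 -2.243e+01 -3.000e-02 -3.000e-01 -9.000e-02]
3 -7 2 6 -0.00; -7 2 6 -0.00; -7 2 6 -0.00
```

>>> servo_tool --targets "-7 2 6 0; -6 2 6 0; -5 1 5 0; 0 0 0 0; 0 0 0 0"

```text
time: 32.05
tool_pos: [0.5426, -0.1862, 0.0957]
tool_rot: [3.109, -0.006, 1.184]
contact_force: [0.6, -0.3, -4.0]
opening: 0.0416
```

Run:
```python
from h import *
o=st();print(o['qpos'].round(2),o['joint_efforts'].round(2))
rows([(542.6,-190,80,1.19)],maxmm=10)
p=snap('side','s11.png');q=snap('top','t11.png');w=snap('wrist','w11.png')
cv2.imwrite('pics/s11c.png',cv2.resize(cv2.cvtColor(p['color'],cv2.COLOR_RGB2BGR)[150:290,310:490],None,fx=4,fy=4))
```

```text
t 32.05 pos [ 542.6 -186.2   95.7] rot [ 3.109 -0.006  1.184] F [ 0.62 -0.32 -3.96] T [ 0.039 -0.04   0.012] open 41.6
[-0.47  0.56  1.6   0.01  0.94 -0.09] [ -0.15 -52.12 -21.44   0.06  -0.15  -0.  ]
2 -2 1 8 -0.00; -2 1 8 -0.00
```

View pics/s11c.png

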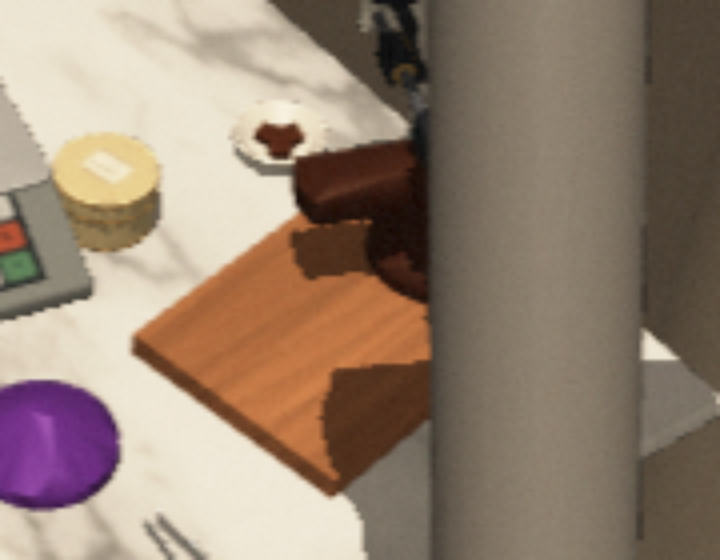

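View pics/w11.png

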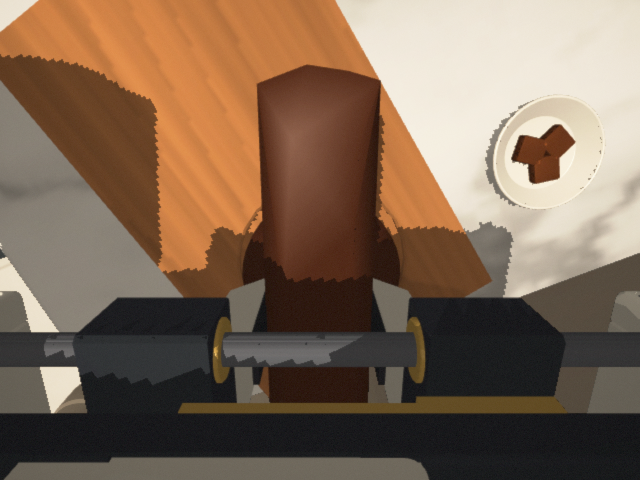

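Run:
```python
from h import *
w=snap('wrist'); im=cv2.cvtColor(w['color'],cv2.COLOR_RGB2BGR)
im=np.clip(im.astype(float)*1.6,0,255).astype(np.uint8)
for c,zf,col,r in(((.540,-.1965),.026,(0,255,0),.048),((.540,-.1965),.032,(0,0,255),.048),((.5405,-.1938),.018,(255,255,0),.052)):
    for t in np.linspace(0,2*np.pi,240):
        u=proj(w,[c[0]+r*np.cos(t),c[1]+r*np.sin(t),zf])
        if 0<u[0]<640 and 0<u[1]<480: cv2.circle(im,tuple(int(v) for v in u),0,col,-1)
cv2.imwrite('pics/w11o.png',cv2.resize(im[180:310,200:440],None,fx=3.3,fy=3.3,interpolation=cv2.INTER_NEAREST))
```

```text
(no output)
```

View pics/w11o.png

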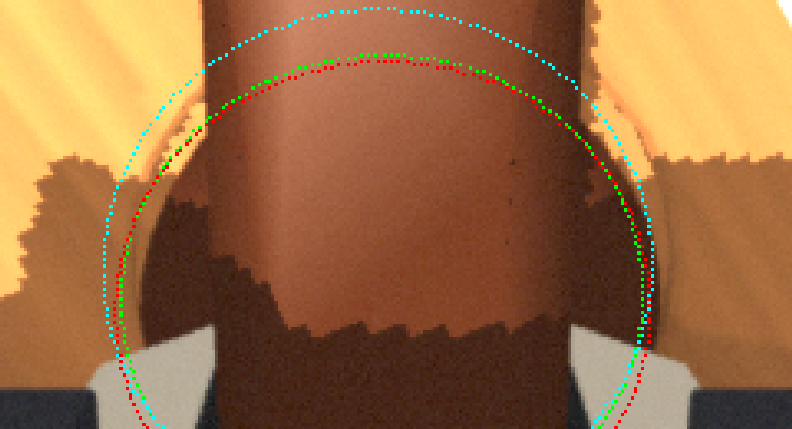

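>>> servo_tool --targets "-3 3 5 0; 0 0 6 0; 0 0 6 0; 0 0 2 0; 0 0 0 0"

```text
time: 32.88
tool_pos: [0.5451, -0.1902, 0.0753]
tool_rot: [3.109, -0.006, 1.185]
contact_force: [0.5, -0.5, -3.8]
opening: 0.0418
```

Run:
```python
from h import *
o=st();T,F=feel(4);st()
```

```text
t 32.88 pos [ 545.1 -190.2   75.3] rot [ 3.109 -0.006  1.185] F [ 0.55 -0.5  -3.77] T [-0.014 -0.102  0.033] open 41.8
T [ 0.0178 -0.0213  0.0091] sd [0.0314 0.0237 0.0218] F [ 0.164  0.072 -4.179] sd [0.158 0.338 0.27 ]
t 33.08 pos [ 545.3 -190.3   75.8] rot [ 3.108 -0.006  1.185] F [-0.09 -0.09 -3.8 ] T [ 0.024 -0.06  -0.006] open 41.6
```

Position is on target; now lower gently until the weight transfers.

>>> servo_tool --targets "0 0 2 0; 0 0 2 0; 0 0 0 0"

```text
time: 33.45
tool_pos: [0.5456, -0.1904, 0.0718]
tool_rot: [3.108, -0.006, 1.185]
contact_force: [-0.7, -0.3, -4.5]
opening: 0.0419
```

>>> servo_tool --targets "0 0 2 0; 0 0 0 0"

```text
time: 33.7
tool_pos: [0.5459, -0.1905, 0.0703]
tool_rot: [3.107, -0.006, 1.185]
contact_force: [-0.2, -0.1, -3.0]
opening: 0.0414
```

>>> servo_tool --targets "0 0 2 0; 0 0 0 0"

```text
time: 33.95
tool_pos: [0.5459, -0.1905, 0.0705]
tool_rot: [3.106, -0.005, 1.185]
contact_force: [0.4, -0.2, -4.5]
opening: 0.0417
```

Run:
```python
from h import *
o=st();T,F=feel(4);st()
```

```text
t 33.95 pos [ 545.9 -190.5   70.5] rot [ 3.106 -0.005  1.185] F [ 0.39 -0.19 -4.47] T [-0.002 -0.04   0.002] open 41.7
T [0.1284 0.1663 0.0004] sd [0.0313 0.0664 0.0219] F [-1.45   0.811  1.274] sd [0.434 0.327 2.067]
t 34.15 pos [ 546.1 -190.6   70.2] rot [ 3.106 -0.005  1.185] F [-2.01  0.78  2.33] T [ 0.137  0.173 -0.021] open 41.8
```

>>> servo_tool --targets "0 0 0 0; 0 0 0 0; 0 0 0 0; 0 0 0 0" --hand 0.56

```text
time: 34.65
tool_pos: [0.547, -0.1911, 0.0703]
tool_rot: [3.104, -0.005, 1.185]
contact_force: [0.3, -0.0, -0.4]
opening: 0.0512
```

Run:
```python
from h import *
o=st();T,F=feel(3);p=snap('side','s12.png');w=snap('wrist','w12.png')
cv2.imwrite('pics/s12c.png',cv2.resize(cv2.cvtColor(p['color'],cv2.COLOR_RGB2BGR)[150:290,310:490],None,fx=4,fy=4))
```

```text
t 34.65 pos [ 547.  -191.1   70.3] rot [ 3.104 -0.005  1.185] F [ 0.35 -0.01 -0.38] T [-0.046 -0.024 -0.004] open 51.2
T [ 0.008  -0.0134 -0.0154] sd [0.018  0.0269 0.0447] F [-0.637 -0.352  0.118] sd [0.553 0.443 0.323]
```

View pics/s12c.png

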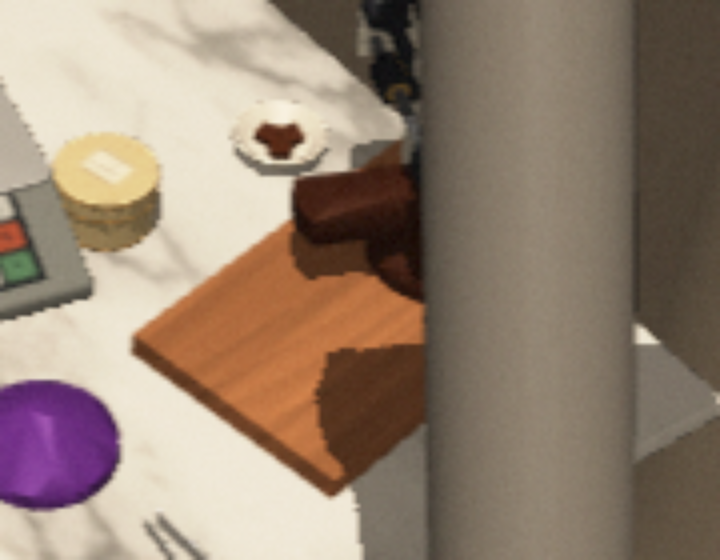

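View pics/w12.png

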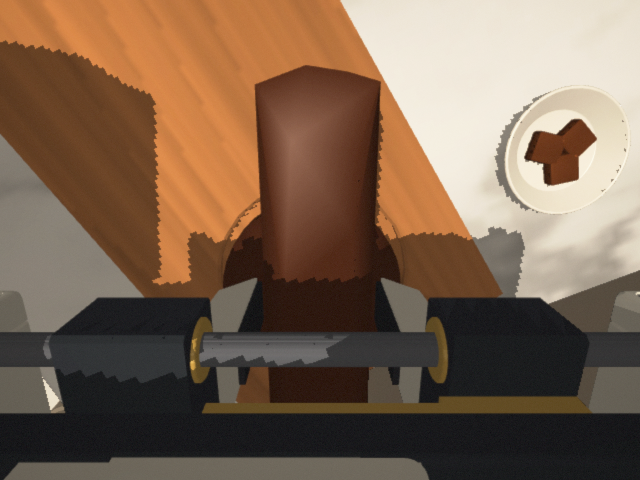

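>>> servo_tool --targets "0 0 0 0; 0 0 0 0; 0 0 0 0" --hand 0.95

```text
time: 35.28
tool_pos: [0.5469, -0.1911, 0.0703]
tool_rot: [3.104, -0.005, 1.185]
contact_force: [1.2, 0.2, 0.4]
opening: 0.0768
```

Run:
```python
from h import *
o=st();w=snap('wrist','w13.png')
```

```text
t 35.27 pos [ 546.9 -191.1   70.3] rot [ 3.104 -0.005  1.185] F [1.17 0.18 0.36] T [-0.051 -0.053  0.027] open 76.8
```

View pics/w13.png

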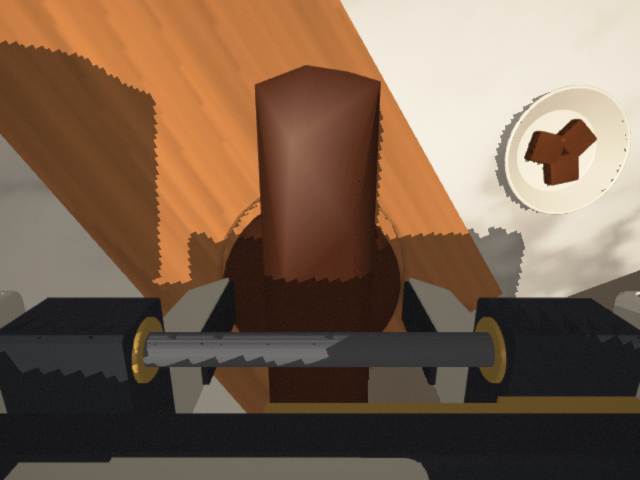

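>>> servo_tool --targets "0 0 -10 0; 0 0 -20 0; 0 0 -30 0; 0 0 -40 0; 0 0 -40 0; 30 -25 -20 0; 30 -35 0 0; 30 -40 0 0; 10 -45 0 0; 0 -20 0 0; 0 0 0 0"

```text
time: 36.7
tool_pos: [0.4231, -0.0305, 0.2367]
tool_rot: [3.094, -0.007, 1.184]
contact_force: [0.4, -1.0, -0.9]
opening: 0.0869
```

Run:
```python
from h import *
o=st();p=snap('side','s14.png');q=snap('top','t14.png')
cv2.imwrite('pics/s14c.png',cv2.resize(cv2.cvtColor(p['color'],cv2.COLOR_RGB2BGR)[150:290,310:490],None,fx=4,fy=4))
cv2.imwrite('pics/t14c.png',cv2.resize(cv2.cvtColor(q['color'],cv2.COLOR_RGB2BGR)[180:310,340:500],None,fx=4,fy=4))
```

```text
t 36.7 pos [423.1 -30.5 236.7] rot [ 3.094 -0.007  1.184] F [ 0.37 -1.02 -0.94] T [ 0.003 -0.049 -0.014] open 86.9
```

View pics/s14c.png

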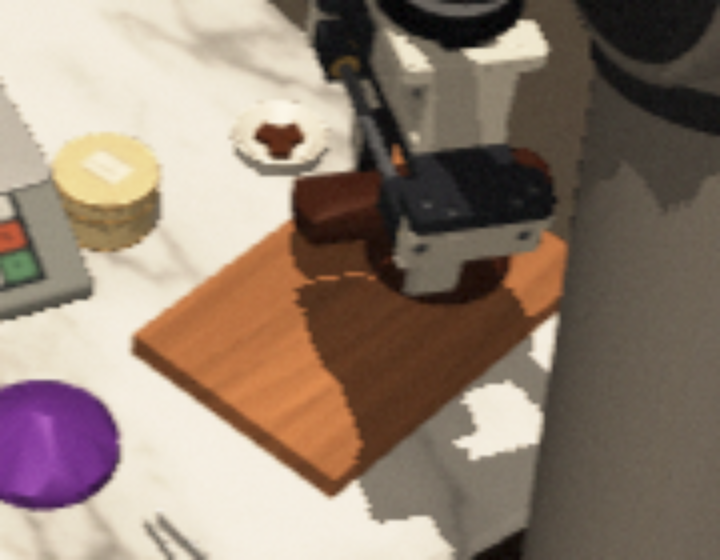

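View pics/t14c.png

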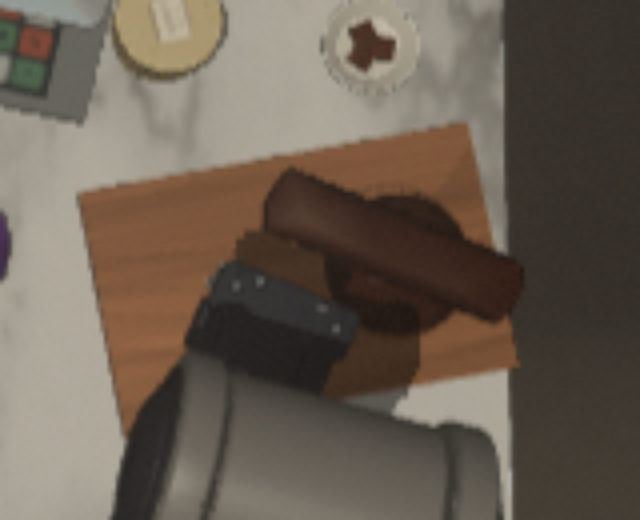

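Run:
```python
from h import *
im=cv2.imread('pics/t14.png');p=snap('top')
for z in (.06,.075,.085): print(z,ray(p,340+524/4,180+268/4,z),ray(p,340+263/4,180+215/4,z))
# wall line at counter
g=im.astype(int).sum(2)
for v in(200,220,300,310,315): print(v,[u for u in range(440,500) if g[v,u]<250][:1])
for v,u in((200,466),(310,468)): print(ray(p,u,v,0))
c=im[215:275,440:490]; cv2.imwrite('pics/t14d.png',cv2.resize(np.clip(c*2.5,0,255).astype(np.uint8),None,fx=10,fy=10,interpolation=cv2.INTER_NEAREST))
```

```text
0.06 [ 0.534895   -0.26984846  0.06      ] [ 0.56786172 -0.09983527  0.06      ]
0.075 [ 0.5337818  -0.26492832  0.075     ] [ 0.56632615 -0.09709334  0.075     ]
0.085 [ 0.53303966 -0.26164822  0.085     ] [ 0.56530243 -0.09526538  0.085     ]
200 [466]
220 [455]
300 [451]
310 [450]
315 [449]
[ 0.66999011 -0.27823673  0.        ]
[ 0.36787484 -0.27810183  0.        ]
```

View pics/t14d.png

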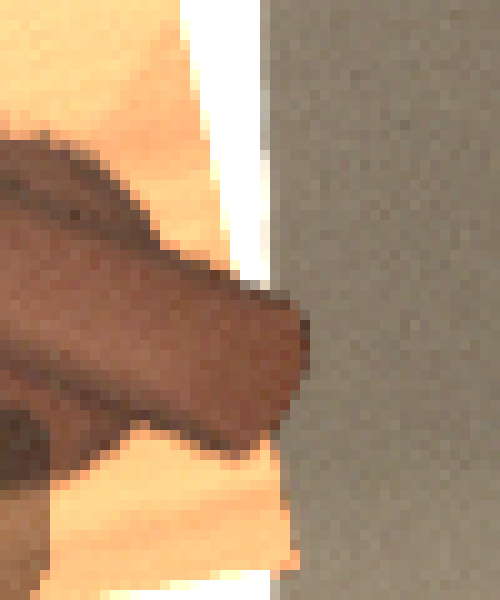

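>>> servo_tool --targets "0 -25 -40 0; 0 -25 -40 0; 0 -10 -40 0; 0 0 0 0; 0 0 0 0"

```text
time: 37.48
tool_pos: [0.3662, -0.0097, 0.3563]
tool_rot: [3.095, -0.006, 1.178]
contact_force: [0.1, -0.1, -0.6]
opening: 0.0871
```

Run:
```python
from h import *
o=st();p=snap('side','s15.png');q=snap('top','t15.png')
im=cv2.cvtColor(p['color'],cv2.COLOR_RGB2BGR)
cr=cv2.resize(im[160:270,340:480],None,fx=5.5,fy=5.5,interpolation=cv2.INTER_CUBIC)
# predicted bottom edges of level shard, underside z=.054: mid
c=np.array([.5495,-.182]);a=1.185;ux=np.array([np.cos(a),np.sin(a)]);uy=np.array([-np.sin(a),np.cos(a)])
for z,col in((.062,(0,255,0)),(.079,(255,255,0))):
    pts=[]
    for sx,sy in((-1,-1),(1,-1),(1,1),(-1,1)):
        x=c+sx*.081*ux+sy*.021*uy; u=(proj(p,[*x,z])-[340,160])*5.5; pts.append(u)
    cv2.polylines(cr,[np.int32(pts)],True,col,1)
cv2.imwrite('pics/s15c.png',cr)
```

```text
t 37.48 pos [366.2  -9.7 356.3] rot [ 3.095 -0.006  1.178] F [ 0.12 -0.1  -0.55] T [-0.014 -0.032 -0.055] open 87.1
```

View pics/s15c.png

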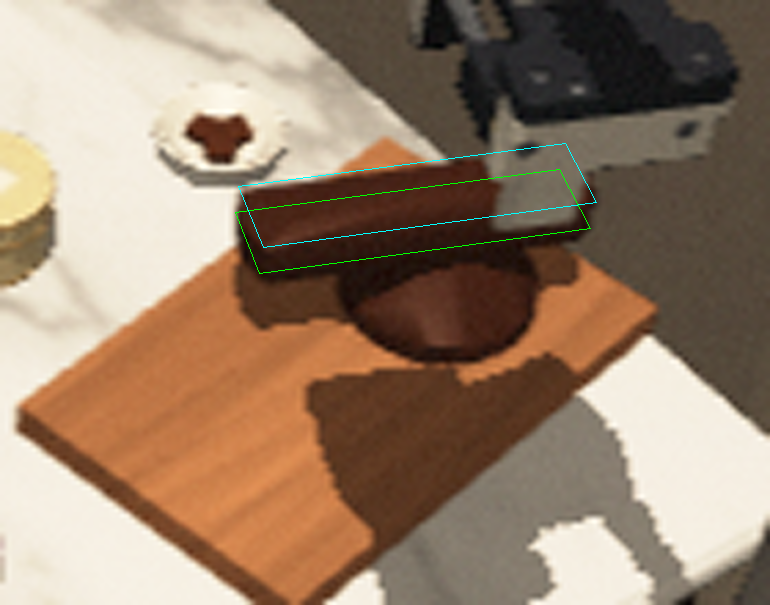

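View pics/t15.png

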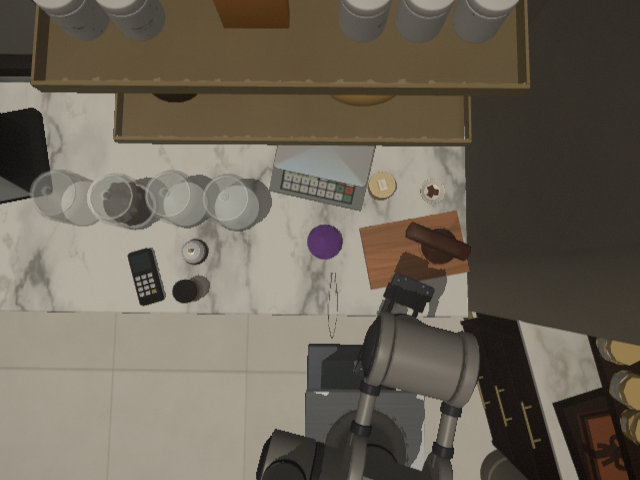

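Run:
```python
from h import *
print(robot.hand_in())
```

```text
the job is handed in; nothing more can be done
None
```

The display is built and handed in at about 37.5 s: the peak sits in the recess and the shard balances level on top of it, touching nothing else.

**Peak:** I pushed its foot along the board with two spread fingertips for about 116 mm, never lifting it, until it dropped into the recess. When the shard was lowered, it touched the peak at the height expected for a seated peak (crest about 54 mm above the counter).

**Balance point:** I lifted the shard three times, once with the gripper turned half round to cancel the sensor's bias. The readings scattered: the first two put the balance point 24 mm and 18 mm from the grip. Averaging the pair gave about 21 mm from the first grip, toward the robot-side end of the shard as it lay, roughly 14 mm off its middle. A third lift, gripped closer to that point, agreed within about 1 mm.

**Shard:** I set it on the crest with its heavy end toward the wall. After release it stayed still and the wrist force dropped to zero.

**Last checks:**
- **Level:** in the side view the shard's edges run parallel to the outline of a level shard.
- **Wall clearance:** the shard's end clears the side wall by about 10 mm.
- **Bystanders:** the dish, drum, spread jar and tongs look unmoved in the final top picture.

**Disagreements:**
- **Peak position:** the camera and robot estimates differed by up to about 5 mm. I placed the shard by the wrist camera and push estimates, which agreed with each other within about 2 mm.
- **Sagging shard:** it sagged in the second grip, so setting it down took a few small pushes, and a fingertip then touched the counter lightly at about 2.4 N.

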